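# Put the keepsake tile away in the catch-lid case

### The job

Press the button catch of the wooden case and steady its sprung lid with the hand all the way up, so that it rises slowly instead of flying open. Then slide the ceramic tile out past the front edge of its stand, far enough to get hold of it, and lay it gently, flat, inside the open case. Leave the lid standing open and everything else where it is.

Things in the scene. Friction and masses are not known exactly. Their poses are not given: they have to be found in the camera images.
- case: Low wooden case fixed to the surface, 190 (x) x 140 (y) x 48 mm high without its lid; origin at the centre of its underside, x points from its front (button side) to its hinge side, z up. The hollow runs from x -67 to +89 mm, y -64 to +64 mm; its floor is 5 mm and its rim 48 mm above the origin. The lid, wooden with a clear window, hinges along the rear (+x) rim; its front (-x) edge rises.
- lid (a joint): Lid angle, rad: 0 shut and latched, grows as the front edge rises, stop at 1.5 (nearly upright). A spring drives it open and holds it at the stop: about 1 to 1.5 N at the front edge when shut, 0.6 N near the stop. Once unlatched it flies open in under half a second unless something rests on its outer face all the way and gives way slowly.
- lid_hinge (a point): The lid's hinge axis (along the case's y), at case x +95, y 0, z 48 mm. The lid is 8 mm thick, as wide as the case, reaches 190 mm from the axis to the front edge, and its outer face lies 8.5 mm outside the plane through the axis (56.5 mm above the surface when shut).
- catch_button (a joint): How far the catch button is pressed down, m: 0 up, 0.006 fully down. It frees the lid at about 0.003. Spring: about 1.4 N to start, 3.5 N at 3 mm, 5.6 N fully down; it comes up again by itself, at the latest when the lid has risen a little.
- button_top (a point): Top centre of the brass catch button, 14 x 14 mm, pressed straight down. At case x -83, y 0, z 66.5 mm when up: 10 mm above the shut lid's top face, in a notch in the lid's front edge, 18 mm wide (y) and 22 mm deep (case x -95 to -73 mm). A fingertip wider than the notch, pressing it, ends up 4 mm above the lid beside and behind it.
- stand: Light wooden block fixed to the surface, 150 (x) x 90 (y) x 50 mm high, origin at the centre of its underside, front edge at x -75 mm, z up. Along both sides of its top runs a rail 5 mm high, leaving a channel 57 mm wide along x, open at the front and the rear, in which the tile lies.
- tile: Glazed ceramic tile 120 (x) x 52 (y) x 6 mm, about 85 g, origin at the centre of its underside. It lies lengthwise in the stand's channel, its x along the stand's x, front end 3 to 27 mm behind the stand's front edge, and slides easily. It tips off when more than 60 mm sticks out. Where it sticks out it can be gripped across its 52 mm width.
- bottle_a: Green bottle with twist cap, 60 mm diameter, 190 mm high, on the wooden tray at the back; origin at its foot. Bystander.
- bottle_b: The second green bottle, same size, on the same tray. Bystander.
- glasses: Stack of four shot glasses, 50 mm diameter, 106 mm high, on the tray; origin at its foot. Bystander.
- brush: Shoe brush, 130 x 40 x 36 mm, lying between the case and the stand; origin under its centre. Bystander.
- tin: Round shoe polish tin, 72 mm diameter, 26 mm high, between the case and the stand; origin under its centre. Bystander.
- bowl: White key bowl, 130 mm diameter, 50 mm high, at the robot's right; origin under its centre. Bystander.
There are look-alikes about, which are no part of the job. There is more than one size of the case; the one meant has the size given above. There is more than one size of the tile; the job needs the largest.

How it is judged:
By the outcome, as a careful person would: the job done as asked, in the order asked, and still so for the second after the job is handed in, with the robot touching nothing.
It also fails if it takes over 72 s, if anything falls off the work surface, if the arm or the gripper's body presses on something with over 40 N, if the wrist force passes 120 N, or if a joint passes its speed limit or range.

### The arm

A 6-joint arm with a two-finger parallel gripper is mounted at the origin on the work surface. World frame = base frame: x ahead of the robot, y to its left, z up, the work surface at z = 0. Lengths are in mm, angles in rad, forces in N, time in s.
With the tool pointing down it reaches from about 350 to 875 mm from the base axis. Payload 4.2 kg.
Tool frame: the origin (TCP) lies on the centre line of the jaws, within the pads' length; the fingertips stand 11 mm ahead of it and the grasp point (between the pads) lies 8 mm behind it; x points along the fingers, z is the direction in which the jaws open and shut, and the axes are right-handed (so a half turn about x gives the same grasp; the last joint's range is limited). The gripper opens to 85 mm and grips with 20 to 120 N. Pads are 22 mm wide; open, the fingers measure 114 mm over their backs; the gripper's body (76 mm by 85 mm) begins 54 mm behind the grasp point. The pads swing forward as they close: fully open they stand 13 mm farther back than shut.
Start: joints at [1.49, 0.385, 0.008, 0, -1.194, -0.259], TCP at [208.279, 589.253, 211.612] pointing down, gripper open.
Joint ranges: [-3.14, 3.14], [-1.21, 2.06], [-1.07, 1.41], [-3.16, 2.05], [-2.99, -0.16], [-3.1, 3.1]. Speed limits (rad/s): [2.79, 2.79, 3.14, 3.14, 3.14, 3.14].

### API

Orientations are given as a unit quaternion [x, y, z, w].
In Python, from rig import env gives the robot as it stands.
- The arm moves only by the tool carry_out, never from a script. Its argument "deltas" is a list of rows, each an object with "hand": the closure, from -1 (fully open) to 1 (shut); "travel": the shift along the world's x, y, z in mm, a list of three; "rotation": the turn, a rotation vector about the world's x, y, z in degrees, a list of three. In form: [{"hand": hand, "travel": [dx, dy, dz], "rotation": [rx, ry, rz]}, ...]. A call has 1 to 20 rows; each row is the pose to reach, as a shift and turn from the pose commanded when the call began; what a row does not reach only later rows make up. A row lasts 1/8 s, in which the tool goes at most 62.5 mm and 10.7 degrees, less where a joint would pass 70% of its speed; a pose out of reach is approached as far as the arm can. A call with a gripper value outside its range is refused whole. The fingers move at their own pace and stop on an object; "grip_force" is the grip in N (left out, the last holds). Time passes only in rows, so rows that repeat a pose let the fingers close. It gives the time, the measured TCP pose, the force and the opening at its end, in the units of the state.
- env.sense(): the state, without advancing time (a new reading comes with each control period).
- env.grab_frame(name): name is "scene" or "top" or "wrist"; returns the picture (420x560x3 uint8, blue, green, red); there is no depth.
- env.camera_info(name): a dict with "fovy" (degrees; the focal length in pixels is half the picture's height over the tangent of half this angle, whatever the lens; pixels are square), "cx", "cy" (the principal point, pixels), "origin" and "attitude" of the camera in the world. Camera axes: x right, y up, looking along -z (the intrinsics and any distortion apply to the point x, -y, -z); pixel columns grow to the right and rows downward; lengths in mm; the calibration is good to about 2 mm. The wrist camera is an equidistant fisheye: a pixel r from the principal point sees the ray r / f radians off the axis. A picture is of the moment at which its call begins: read the wrist's pose just before it. camera_info takes no time and is no camera call; for the wrist camera it gives the pose at the moment of the call.
- env.sign_off(): hands the job in, once; it reports no verdict.
The state is a dict: "time_s": time; "qpos": joint angles; "qd": joint speeds; "effort": joint torques, N m; "tcp_pos": TCP position; "orientation": TCP orientation; "force": force on the tool from outside, world axes, zero at the start; "moment": the same for the moment, N m; "finger_gap": opening from 0.0 (shut) to 1.0 (fully open).
Only numpy, scipy, OpenCV 4.12 (cv2) and the standard library are available. Lean on these libraries where they do the work, as an engineer would, in place of code of your own. Each camera call takes 0.05 s, during which the arm holds its last target.

## Working session

There is one attempt and no reset: what is moved stays moved. The work goes in short steps, Python scripts to look and compute and a tool call to move; the robot and the scene stay as the last step left them, time stands still between calls to the robot, and variables do not carry over. Pictures are saved under pics/ and viewed, and the job is handed in when it is done.

Besides the shell and the picture viewer there is one more tool, called after "Call:" in YAML: its name, and indented under it one key for each argument. carry_out: Moves the arm, as the interface text tells. Its arguments: {"type":"object","properties":{"deltas":{"type":"array"},"grip_force":{"type":"number"}},"required":["deltas"]}

```bash
ls; mkdir -p pics; python3 - <<'E'
from rig import env
import cv2
s=env.sense(); print(s)
for n in ("scene","top","wrist"):
    print(n,env.camera_info(n)); cv2.imwrite(f"pics/{n}0.png",env.grab_frame(n))
E
```

```text
pics
{'time_s': 0.0, 'qpos': array([ 1.48955038e+00,  3.85559090e-01,  6.61643529e-03, -5.13275335e-04,
       -1.19396272e+00, -2.58593933e-01]), 'qd': array([ 0.00060969, -0.0015532 , -0.0013873 ,  0.00087445,  0.00053209,
       -0.00149052]), 'effort': array([ 1.09850909e-03, -3.92284405e+01,  1.88398039e+01,  4.18630198e+00,
       -4.61762495e-03,  3.50699693e-06]), 'tcp_pos': array([208.10979955, 588.67458481, 210.5142865 ]), 'orientation': array([-0.57678134, -0.40772887,  0.57799705, -0.40865617]), 'force': array([ 0.19453511, -0.5065727 , -0.69984304]), 'moment': array([-0.02381547,  0.02062765, -0.02009758]), 'finger_gap': 1.0010500246496106}
scene {'fovy': 52.819582912910995, 'cx': 275.2527835575131, 'cy': 212.2336861856103, 'origin': array([1122.55782888,  576.85585313,  774.42456973]), 'attitude': array([0.16622611, 0.39712655, 0.83586356, 0.34057525])}
top {'fovy': 44.27334495696645, 'cx': 275.97633530800346, 'cy': 209.19316563342022, 'origin': array([ 306.61000324,  -20.38520843, 1355.6452628 ]), 'attitude': array([-0.05250632,  0.06826251,  0.70600557, -0.70295053])}
wrist {'fovy': 65.70646984690485, 'cx': 276.5331199842312, 'cy': 209.32192259758435, 'origin': array([285.40724199, 562.04237993, 373.02709677]), 'attitude': array([ 0.09381697, -0.13030845,  0.8055418 , -0.57036873])}
```

View pics/scene0.png

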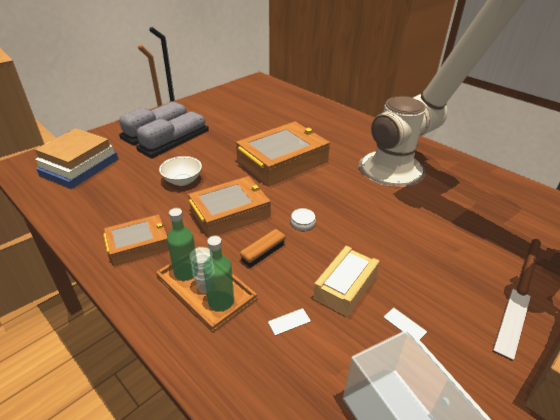

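View pics/top0.png

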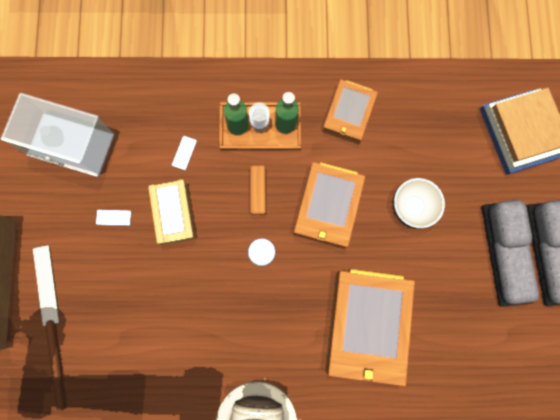

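View pics/wrist0.png

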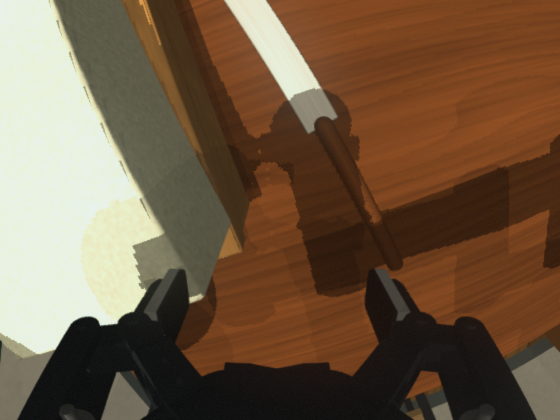

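The top view shows three cases: large at (372,327), middle at (330,204), small at (350,110). The middle one is about 188 mm long at 0.39 px/mm, so it matches. There are three white tiles: on the stand at (171,212), and two small ones at (184,153) and (114,217). The one on the stand is the largest. Next I crop both choices.

```bash
cat > h.py <<'E'
import numpy as np, cv2
from scipy.spatial.transform import Rotation as R
from rig import env
def ray(n,u,v,info=None):
    c=info or env.camera_info(n); f=210/np.tan(np.radians(c["fovy"]/2))
    a=(u-c["cx"])/f; b=(v-c["cy"])/f
    if n=="wrist":
        r=np.hypot(a,b); k=np.sin(r)/r if r>1e-9 else 1
        d=np.array([a*k,-b*k,-np.cos(r)])
    else: d=np.array([a,-b,-1.])
    return np.array(c["origin"]),R.from_quat(c["attitude"]).apply(d)
def atz(n,u,v,z,info=None):
    o,d=ray(n,u,v,info); return o+d*(z-o[2])/d[2]
def proj(n,p,info=None):
    c=info or env.camera_info(n); f=210/np.tan(np.radians(c["fovy"]/2))
    q=R.from_quat(c["attitude"]).inv().apply(np.atleast_2d(p)-np.array(c["origin"]))
    x,y,z=q[:,0],-q[:,1],-q[:,2]
    if n=="wrist":
        r=np.hypot(x,y); th=np.arctan2(r,z); return np.c_[c["cx"]+f*th*x/r,c["cy"]+f*th*y/r]
    return np.c_[c["cx"]+f*x/z,c["cy"]+f*y/z]
E
python3 - <<'E'
import cv2
t=cv2.imread("pics/top0.png"); s=cv2.imread("pics/scene0.png")
a=cv2.resize(t[150:260,280:380],None,fx=4,fy=4,interpolation=cv2.INTER_CUBIC)
b=cv2.resize(t[160:270,130:230],None,fx=4,fy=4,interpolation=cv2.INTER_CUBIC)
cv2.imwrite("pics/c1.png",cv2.hconcat([a,b]))
a=cv2.resize(s[170:245,180:280],None,fx=4,fy=4,interpolation=cv2.INTER_CUBIC)
b=cv2.resize(s[240:315,300:400],None,fx=4,fy=4,interpolation=cv2.INTER_CUBIC)
cv2.imwrite("pics/c2.png",cv2.hconcat([a,b]))
E
```

```text
(no output)
```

View pics/c1.png

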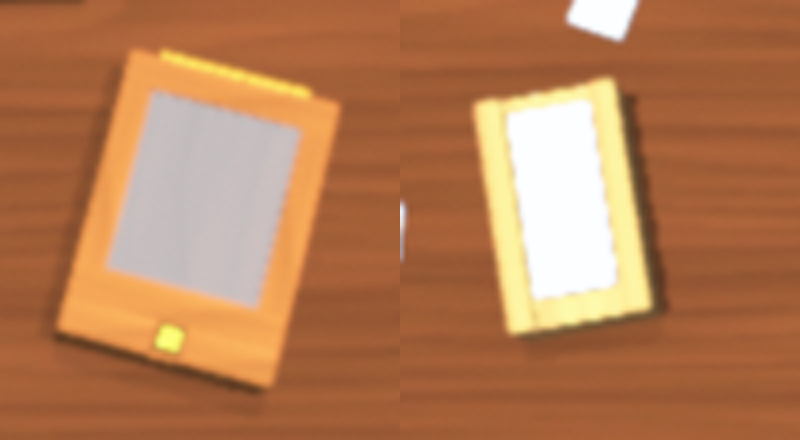

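View pics/c2.png

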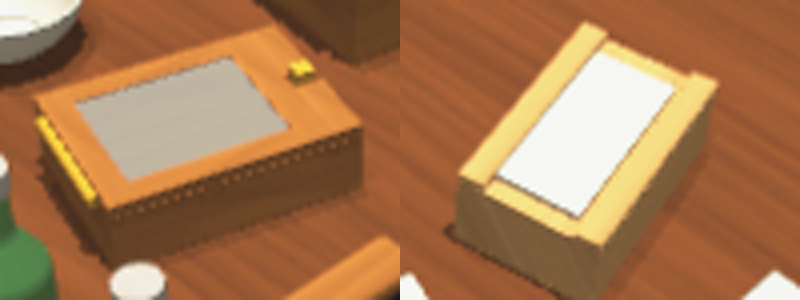

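```bash
python3 - <<'E'
from h import *
from scipy.optimize import least_squares
def fit(obs,x0):
    I={n:env.camera_info(n) for n in("top","scene")}
    def res(p):
        Rz=R.from_euler('z',p[2]); r=[]
        for n,u,v,l in obs:
            w=Rz.apply(l)+[p[0],p[1],0]; r+=list((proj(n,w,I[n])[0]-[u,v]))
        return r
    s=least_squares(res,x0,loss='soft_l1'); print(np.round(s.x,3),"deg",np.degrees(s.x[2]).round(2)); print(np.round(np.array(res(s.x)).reshape(-1,2),1).tolist()); return s.x
T=lambda x,y,ox,oy:(ox+(x-.0)/4-.375,oy+y/4-.375)
def c(n,x,y,ox,oy,l): u,v=T(x,y,ox,oy); return (n,u,v,l)
obs=[c("top",133,50,280,150,[95,70,56.5]),c("top",340,102,280,150,[95,-70,56.5]),c("top",272,388,280,150,[-95,-70,56.5]),c("top",57,330,280,150,[-95,70,56.5]),c("top",170,339,280,150,[-83,0,66.5])]
so=[c("scene",40,100,180,170,[95,-70,56.5]),c("scene",110,213,180,170,[95,70,56.5]),c("scene",361,124,180,170,[-95,70,56.5]),c("scene",301,69,180,170,[-83,0,66.5])]
for o in (obs,so,obs+so): fit(o,[550,-150,-.2])
print("stand")
B=lambda n,x,y,l:c(n,x-400,y,130 if n=="top" else 300,160 if n=="top" else 240,l)
obs=[B("top",475,102,[75,45,55]),B("top",612,79,[75,-45,55]),B("top",653,308,[-75,-45,55]),B("top",512,334,[-75,45,55])]
so=[B("scene",586,22,[-75,-45,55]),B("scene",460,178,[75,-45,55]),B("scene",600,244,[75,45,55]),B("scene",716,80,[-75,45,55])]
for o in (obs,so,obs+so): p=fit(o,[550,250,0.2])
Rz=R.from_euler('z',p[2])
print("tile corners in stand frame")
for n,x,y in [("top",505,112),("top",590,98),("top",617,285),("top",535,300),("scene",603,50),("scene",676,86),("scene",497,178),("scene",580,217)]:
    n,u,v,_=B(n,x,y,0); w=atz(n,u,v,56); print(n,Rz.inv().apply(w-[p[0],p[1],0]).round(1))
E
```

```text
[ 5.45054e+02 -1.88249e+02 -2.67000e-01] deg -15.31
[[-0.4, -0.1], [0.1, 0.7], [-0.1, -0.2], [0.2, -0.0], [0.2, -0.2]]
[ 5.45329e+02 -1.87673e+02 -2.60000e-01] deg -14.92
[[-1.5, -0.0], [0.0, -0.3], [0.7, 0.4], [0.2, -0.3]]
[ 5.45078e+02 -1.88057e+02 -2.65000e-01] deg -15.19
[[-0.6, -0.1], [-0.1, 0.6], [-0.1, -0.3], [0.2, 0.0], [0.2, -0.2], [-1.5, -0.2], [-0.2, -0.5], [0.7, 0.5], [0.3, -0.3]]
stand
[5.27666e+02 2.18627e+02 1.88000e-01] deg 10.78
[[-0.1, 0.6], [0.4, -0.0], [-0.1, -0.4], [-0.2, -0.1]]
[5.27041e+02 2.17582e+02 1.87000e-01] deg 10.73
[[-0.9, -0.1], [-0.4, -1.4], [0.7, 0.4], [0.4, 0.5]]
[5.27508e+02 2.18222e+02 1.88000e-01] deg 10.76
[[0.1, 0.7], [0.6, 0.0], [0.1, -0.3], [-0.1, -0.1], [-0.8, 0.2], [-0.3, -1.1], [0.8, 0.7], [0.5, 0.7]]
tile corners in stand frame
top [66.5 27.  56. ]
top [ 65.4 -27.8  56. ]
top [-57.2 -25.   56. ]
top [-56.8  27.1  56. ]
scene [-59.6 -23.4  56. ]
scene [-57.1  25.9  56. ]
scene [ 66.3 -25.5  56. ]
scene [64.6 25.5 56. ]
```

```bash
python3 - <<'E'
from h import *
s=env.sense(); M=R.from_quat(s["orientation"]).as_matrix(); print(M.round(3))
print("jaw yaw",np.degrees(np.arctan2(M[1,2],M[0,2])))
y=np.radians(-15.2);c=np.cos(y);sn=np.sin(y)
def W(x,yy,z): return np.round([545.1+c*x-sn*yy,-188.1+sn*x+c*yy,z],1)
print(W(-76,6,66.5),W(95,0,48),W(0,0,5))
for n,u,v,z in [("top",287,131,0),("top",236,131,0),("top",288,98,190),("top",234,100,190),("top",420,203,25)]: print(atz(n,u,v,z).round())
E
```

```text
[[-0.     0.943 -0.333]
 [-0.002 -0.333 -0.943]
 [-1.     0.     0.002]]
jaw yaw -109.47723418841811
[ 473.3 -162.4   66.5] [ 636.8 -213.    48. ] [ 545.1 -188.1    5. ]
[758. -83.   0.]
[758.  56.   0.]
[777. -77. 190.]
[771.  51. 190.]
[ 552. -431.   25.]
```

Call:
carry_out:
  deltas:
    - {"hand": 1, "travel": [47, -50, 5], "rotation": [0, 0, 0]}
    - {"hand": 1, "travel": [85, -105, 5], "rotation": [0, 0, 1]}
    - {"hand": 1, "travel": [110, -160, 5], "rotation": [0, 0, 1]}
    - {"hand": 1, "travel": [135, -215, 5], "rotation": [0, 0, 1]}
    - {"hand": 1, "travel": [150, -270, 5], "rotation": [0, 0, 2]}
    - {"hand": 1, "travel": [165, -325, 5], "rotation": [0, 0, 2]}
    - {"hand": 1, "travel": [180, -380, 5], "rotation": [0, 0, 2]}
    - {"hand": 1, "travel": [195, -435, 5], "rotation": [0, 0, 3]}
    - {"hand": 1, "travel": [208, -490, 5], "rotation": [0, 0, 3]}
    - {"hand": 1, "travel": [220, -545, 5], "rotation": [0, 0, 3]}
    - {"hand": 1, "travel": [232, -600, 0], "rotation": [0, 0, 4]}
    - {"hand": 1, "travel": [245, -650, -10], "rotation": [0, 0, 4.3]}
    - {"hand": 1, "travel": [255, -700, -30], "rotation": [0, 0, 4.3]}
    - {"hand": 1, "travel": [263, -740, -60], "rotation": [0, 0, 4.3]}
    - {"hand": 1, "travel": [265, -751, -85], "rotation": [0, 0, 4.3]}
    - {"hand": 1, "travel": [265, -751, -110], "rotation": [0, 0, 4.3]}
    - {"hand": 1, "travel": [265, -751, -110], "rotation": [0, 0, 4.3]}
    - {"hand": 1, "travel": [265, -751, -110], "rotation": [0, 0, 4.3]}

```text
time_s: 2.4
tcp_pos: [474.0, -161.7, 102.5]
orientation: [0.562, 0.429, -0.561, 0.43]
force: [-0.0, -0.9, 1.5]
finger_gap: 0.0
```

```bash
python3 - <<'E'
from h import *
s=env.sense(); M=R.from_quat(s["orientation"]).as_matrix(); print(s["time_s"],s["tcp_pos"],s["force"],s["finger_gap"],s["qpos"])
print("jaw yaw",np.degrees(np.arctan2(M[1,2],M[0,2])),M[:,0].round(3))
i=env.camera_info("wrist"); w=env.grab_frame("wrist"); cv2.imwrite("pics/w1.png",w)
y=np.radians(-15.2);c=np.cos(y);sn=np.sin(y)
for p in [(-83,0,66.5),(-95,70,56.5),(-95,-70,56.5),(-73,9,56.5)]:
    print(p,proj("wrist",[545.1+c*p[0]-sn*p[1],-188.1+sn*p[0]+c*p[1],p[2]],i).round(1))
print(proj("wrist",s["tcp_pos"],i),proj("wrist",s["tcp_pos"]-[0,0,11],i))
cv2.imwrite("pics/s1.png",env.grab_frame("scene"))
E
```

```text
2.4 [ 473.97273025 -161.70636889  102.49218827] [-0.02930047 -0.90060674  1.45875532] 1.0679358098153395e-05 [-3.75143941e-03  2.88488221e-01 -4.44832397e-01  5.39966286e-04
 -8.36141198e-01  1.31013843e+00]
jaw yaw -105.12881780882438 [ 0.001 -0.    -1.   ]
(-83, 0, 66.5) [[286.7 242. ]]
(-95, 70, 56.5) [[189.6 250.4]]
(-95, -70, 56.5) [[380.8 250.4]]
(-73, 9, 56.5) [[273.3 222.7]]
[[276.54266837 256.16540011]] [[276.5330441  247.79145281]]
```

View pics/w1.png

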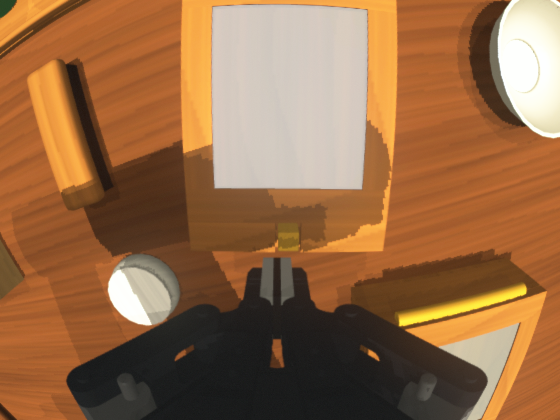

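View pics/s1.png

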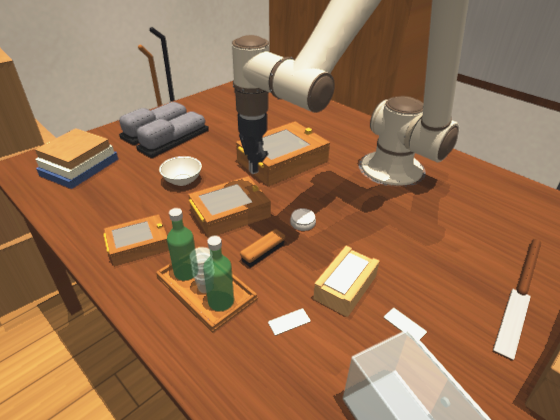

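Call:
carry_out:
  deltas:
    - {"hand": 1, "travel": [0, -0.5, -8], "rotation": [0, 0, 0]}
    - {"hand": 1, "travel": [0, -0.5, -16], "rotation": [0, 0, 0]}
    - {"hand": 1, "travel": [0, -0.5, -21], "rotation": [0, 0, 0]}
    - {"hand": 1, "travel": [0, -0.5, -23], "rotation": [0, 0, 0]}
    - {"hand": 1, "travel": [0, -0.5, -23], "rotation": [0, 0, 0]}

```text
time_s: 3.12
tcp_pos: [473.2, -162.3, 78.4]
orientation: [-0.561, -0.43, 0.562, -0.43]
force: [-0.6, -0.1, -0.6]
finger_gap: -0.004
```

Call:
carry_out:
  deltas:
    - {"hand": 1, "travel": [0, 0, -1], "rotation": [0, 0, 0]}
    - {"hand": 1, "travel": [0, 0, -2], "rotation": [0, 0, 0]}
    - {"hand": 1, "travel": [0, 0, -3], "rotation": [0, 0, 0]}
    - {"hand": 1, "travel": [0, 0, -3], "rotation": [0, 0, 0]}

```text
time_s: 3.62
tcp_pos: [473.2, -162.2, 75.6]
orientation: [-0.562, -0.43, 0.562, -0.43]
force: [0.3, 0.1, -0.4]
finger_gap: 0.0
```

Call:
carry_out:
  deltas:
    - {"hand": 1, "travel": [0, 0, -1], "rotation": [0, 0, 0]}
    - {"hand": 1, "travel": [0, 0, -1], "rotation": [0, 0, 0]}

```text
time_s: 3.88
tcp_pos: [473.2, -162.2, 74.6]
orientation: [-0.562, -0.43, 0.562, -0.43]
force: [-0.6, -0.3, -0.9]
finger_gap: 0.001
```

```bash
python3 - <<'E'
from h import *
s=env.sense(); print(s["time_s"],s["tcp_pos"],s["force"])
w=env.grab_frame("wrist"); cv2.imwrite("pics/w2.png",cv2.resize(w[200:300,200:360],None,fx=4,fy=4,interpolation=cv2.INTER_CUBIC))
s=env.sense();print(s["force"])
f=env.grab_frame("scene"); cv2.imwrite("pics/s2.png",cv2.resize(f[130:240,180:310],None,fx=5,fy=5,interpolation=cv2.INTER_CUBIC))
print(env.sense()["force"])
E
```

```text
3.875 [ 473.23402058 -162.23446252   74.55425532] [-0.59141989 -0.28877106 -0.85823282]
[-0.05611746  0.514175    0.92620211]
[-0.0336759   1.0135428  -0.31964129]
```

View pics/w2.png

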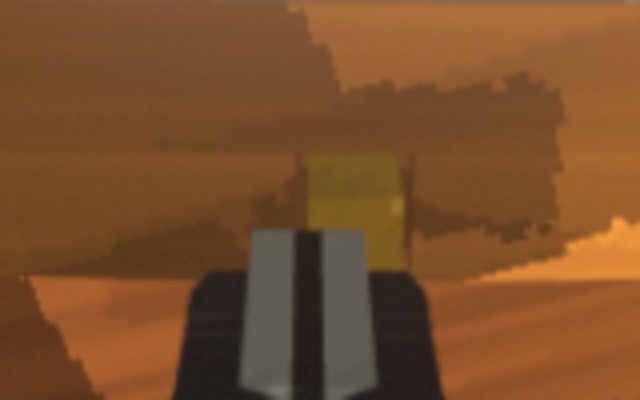

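View pics/s2.png

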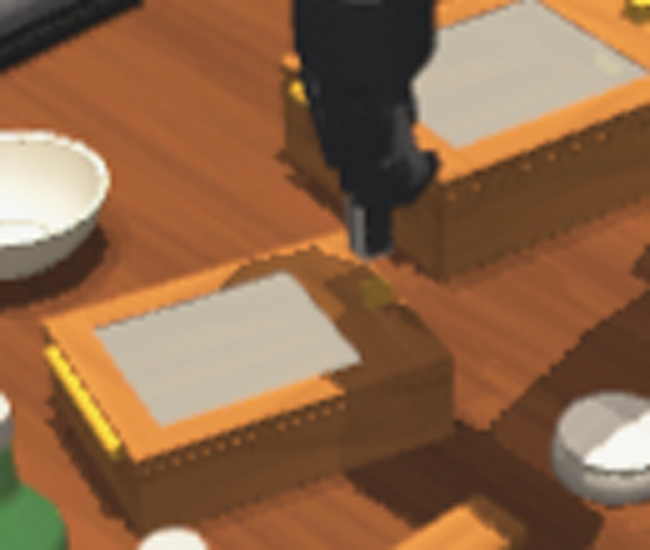

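```bash
python3 - <<'E'
from h import *
s=env.sense(); t=s["tcp_pos"]
for d in (0,-11,11,40): 
  p=t+[0,0,d]; print(d,"scene crop",((proj("scene",p)[0]-[180,130])*5).round(),"wristcrop",((proj("wrist",p)[0]-[200,200])*4).round())
print(R.from_quat(s["orientation"]).as_matrix().round(3))
i=env.camera_info("wrist");print(i["origin"]-t)
E
```

```text
0 scene crop [370. 280.] wristcrop [306. 225.]
-11 scene crop [370. 296.] wristcrop [306. 191.]
11 scene crop [369. 264.] wristcrop [306. 262.]
40 scene crop [368. 221.] wristcrop [306. 384.]
[[-0.     0.965 -0.262]
 [-0.    -0.262 -0.965]
 [-1.    -0.     0.   ]]
[ 79.04831229 -21.18597647 162.39884398]
```

```bash
python3 - <<'E'
from h import *
t=env.sense()["tcp_pos"]
for wu,wv,su,sv in [(308,230,372,258),(308,230,372,250)]:
    o1,d1=ray("wrist",200+(wu+.5)/4-.5,200+(wv+.5)/4-.5); o2,d2=ray("scene",180+(su+.5)/5-.5,130+(sv+.5)/5-.5)
    d1/=np.linalg.norm(d1);d2/=np.linalg.norm(d2)
    a=np.linalg.lstsq(np.c_[d1,-d2],o2-o1,rcond=None)[0]
    p=o1+d1*a[0];q=o2+d2*a[1]; print(p,q,(p+q)/2-t)
E
```

```text
[ 479.30031979 -163.89101385   88.09144792] [ 473.01116895 -161.50058308   91.48870246] [ 2.89506021 -0.45669786 15.19564451]
[ 481.48702236 -164.47608385   92.55124671] [ 473.06206787 -161.24246333   97.10633203] [ 4.01386096 -0.62017298 20.23435869]
```

The scene crop shows the tip at (370,255) and the button at (377,292), and there is still no force. The tips look about 15 mm higher than stated, so I go down in small steps and watch the force.

Call:
carry_out:
  deltas:
    - {"hand": 1, "travel": [0, 0, -2], "rotation": [0, 0, 0]}
    - {"hand": 1, "travel": [0, 0, -2], "rotation": [0, 0, 0]}

```text
time_s: 4.22
tcp_pos: [473.1, -162.2, 72.4]
orientation: [-0.561, -0.43, 0.562, -0.43]
force: [0.3, -0.6, 0.5]
finger_gap: 0.0
```

Call:
carry_out:
  deltas:
    - {"hand": 1, "travel": [0, 0, -2], "rotation": [0, 0, 0]}
    - {"hand": 1, "travel": [0, 0, -2], "rotation": [0, 0, 0]}

```text
time_s: 4.47
tcp_pos: [473.1, -162.2, 70.4]
orientation: [-0.562, -0.43, 0.562, -0.429]
force: [0.5, 0.0, 0.5]
finger_gap: -0.002
```

```bash
python3 - <<'E'
from h import *
print(env.sense()["tcp_pos"])
a=env.grab_frame("wrist")
f=env.grab_frame("scene")
cv2.imwrite("pics/m3.png",cv2.hconcat([cv2.resize(a[200:300,220:340],(400,400*100//120),interpolation=cv2.INTER_CUBIC),cv2.resize(f[150:250,190:310],(400,333),interpolation=cv2.INTER_CUBIC)]))
E
```

```text
[ 473.12184512 -162.24641068   70.39714203]
```

View pics/m3.png

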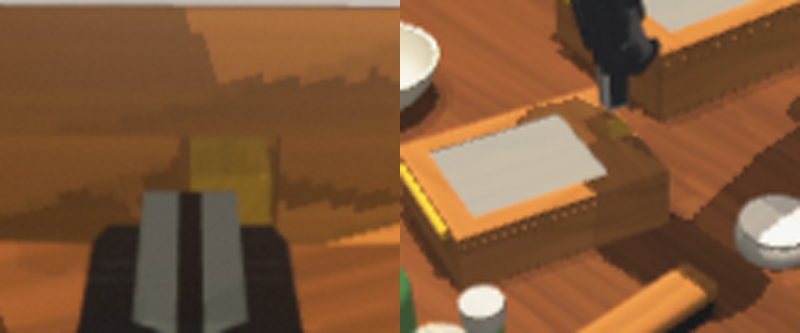

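Call:
carry_out:
  deltas:
    - {"hand": 1, "travel": [0, 0, -2], "rotation": [0, 0, 0]}
    - {"hand": 1, "travel": [0, 0, -4], "rotation": [0, 0, 0]}
    - {"hand": 1, "travel": [0, 0, -4], "rotation": [0, 0, 0]}

```text
time_s: 4.95
tcp_pos: [473.1, -162.2, 66.4]
orientation: [-0.562, -0.43, 0.562, -0.429]
force: [0.1, 0.3, -0.3]
finger_gap: -0.0
```

Call:
carry_out:
  deltas:
    - {"hand": 1, "travel": [0, 0, -2], "rotation": [0, 0, 0]}
    - {"hand": 1, "travel": [0, 0, -4], "rotation": [0, 0, 0]}
    - {"hand": 1, "travel": [0, 0, -4], "rotation": [0, 0, 0]}

```text
time_s: 5.32
tcp_pos: [473.1, -162.2, 62.4]
orientation: [-0.562, -0.43, 0.562, -0.43]
force: [-0.0, -0.2, 0.2]
finger_gap: 0.0
```

```bash
python3 - <<'E'
from h import *
print(env.sense()["tcp_pos"])
a=env.grab_frame("wrist")
f=env.grab_frame("scene")
cv2.imwrite("pics/m4.png",cv2.hconcat([cv2.resize(a[200:300,220:340],(400,400*100//120),interpolation=cv2.INTER_CUBIC),cv2.resize(f[150:250,190:310],(400,333),interpolation=cv2.INTER_CUBIC)]))
E
```

```text
[ 473.12798644 -162.24108854   62.39912566]
```

View pics/m4.png

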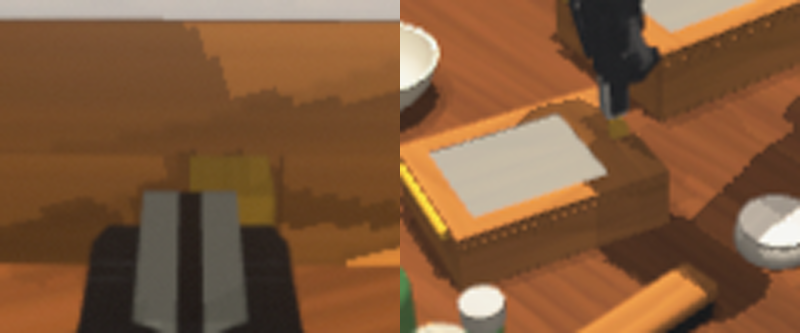

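Call:
carry_out:
  deltas:
    - {"hand": 1, "travel": [0, 0, -2], "rotation": [0, 0, 0]}
    - {"hand": 1, "travel": [0, 0, -4], "rotation": [0, 0, 0]}
    - {"hand": 1, "travel": [0, 0, -4], "rotation": [0, 0, 0]}

```text
time_s: 5.8
tcp_pos: [473.1, -162.2, 58.4]
orientation: [-0.562, -0.43, 0.562, -0.429]
force: [0.9, -0.1, -0.7]
finger_gap: 0.002
```

Call:
carry_out:
  deltas:
    - {"hand": 1, "travel": [0, 0, -2], "rotation": [0, 0, 0]}
    - {"hand": 1, "travel": [0, 0, -2], "rotation": [0, 0, 0]}

```text
time_s: 6.05
tcp_pos: [473.2, -162.2, 56.4]
orientation: [-0.562, -0.43, 0.562, -0.43]
force: [-0.2, 0.4, 0.1]
finger_gap: 0.005
```

```bash
python3 - <<'E'
from h import *
print(env.sense())
a=env.grab_frame("wrist")
f=env.grab_frame("scene")
cv2.imwrite("pics/m5.png",cv2.hconcat([cv2.resize(a[200:300,220:340],(400,400*100//120),interpolation=cv2.INTER_CUBIC),cv2.resize(f[150:250,190:310],(400,333),interpolation=cv2.INTER_CUBIC)]))
E
```

```text
{'time_s': 6.05, 'qpos': array([-5.15268255e-03,  3.53481297e-01, -4.95946041e-01, -5.36336733e-05,
       -7.21718507e-01,  1.31122054e+00]), 'qd': array([ 0.00039412, -0.00279674,  0.00160403, -0.00020201, -0.0010049 ,
       -0.0005475 ]), 'effort': array([ 4.56282694e-03, -3.21202183e+01,  1.33861399e+01,  2.97149464e+00,
        8.61447654e-03,  3.38396937e-07]), 'tcp_pos': array([ 473.16446407, -162.22896196,   56.4378482 ]), 'orientation': array([-0.56153389, -0.42971147,  0.56171409, -0.42954048]), 'force': array([-0.15128164,  0.38093923,  0.06262617]), 'moment': array([-0.00448267, -0.01738854,  0.01476568]), 'finger_gap': 0.005145812826051786}
```

View pics/m5.png

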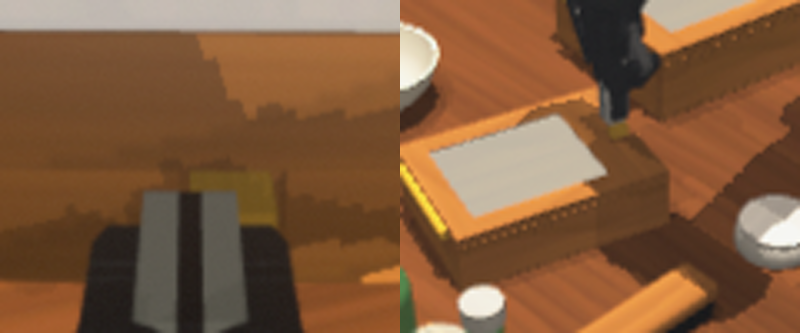

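Call:
carry_out:
  deltas:
    - {"hand": 1, "travel": [0, 0, -1], "rotation": [0, 0, 0]}
    - {"hand": 1, "travel": [0, 0, -2], "rotation": [0, 0, 0]}

```text
time_s: 6.4
tcp_pos: [473.3, -162.2, 54.6]
orientation: [0.562, 0.43, -0.562, 0.43]
force: [-0.8, -0.8, -0.3]
finger_gap: 0.002
```

Call:
carry_out:
  deltas:
    - {"hand": 1, "travel": [0, 0, -1], "rotation": [0, 0, 0]}
    - {"hand": 1, "travel": [0, 0, -2], "rotation": [0, 0, 0]}

```text
time_s: 6.65
tcp_pos: [473.3, -162.3, 52.5]
orientation: [-0.562, -0.43, 0.562, -0.43]
force: [-0.4, 0.2, 1.0]
finger_gap: -0.005
```

Call:
carry_out:
  deltas:
    - {"hand": 1, "travel": [0, 0, -1], "rotation": [0, 0, 0]}
    - {"hand": 1, "travel": [0, 0, -1], "rotation": [0, 0, 0]}

```text
time_s: 6.9
tcp_pos: [473.2, -162.2, 51.5]
orientation: [-0.562, -0.43, 0.562, -0.43]
force: [-0.3, -0.1, -0.7]
finger_gap: 0.001
```

```bash
python3 - <<'E'
from h import *
print(env.sense()["tcp_pos"],env.sense()["force"])
a=env.grab_frame("wrist")
f=env.grab_frame("scene")
print(env.sense()["force"])
cv2.imwrite("pics/m6.png",cv2.hconcat([cv2.resize(a[200:300,220:340],(400,400*100//120),interpolation=cv2.INTER_CUBIC),cv2.resize(f[170:220,220:280],(400,333),interpolation=cv2.INTER_CUBIC)]))
E
```

```text
[ 473.24852526 -162.23971955   51.53883943] [-0.32311575 -0.10861208 -0.67550575]
[0.07684526 1.02548125 0.15744705]
```

View pics/m6.png

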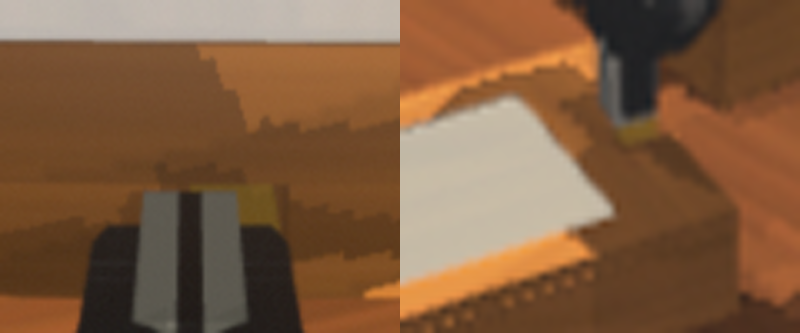

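Call:
carry_out:
  deltas:
    - {"hand": 1, "travel": [0, 0, -1], "rotation": [0, 0, 0]}
    - {"hand": 1, "travel": [0, 0, -1], "rotation": [0, 0, 0]}

```text
time_s: 7.25
tcp_pos: [473.2, -162.2, 50.5]
orientation: [-0.562, -0.43, 0.562, -0.43]
force: [-0.1, 0.2, -0.4]
finger_gap: 0.003
```

Call:
carry_out:
  deltas:
    - {"hand": 1, "travel": [0, 0, -1], "rotation": [0, 0, 0]}
    - {"hand": 1, "travel": [0, 0, -1], "rotation": [0, 0, 0]}

```text
time_s: 7.5
tcp_pos: [473.2, -162.3, 49.5]
orientation: [-0.562, -0.43, 0.562, -0.43]
force: [0.2, -0.4, -0.3]
finger_gap: 0.003
```

Call:
carry_out:
  deltas:
    - {"hand": 1, "travel": [0, 0, -1], "rotation": [0, 0, 0]}
    - {"hand": 1, "travel": [0, 0, -1], "rotation": [0, 0, 0]}

```text
time_s: 7.75
tcp_pos: [473.2, -162.2, 48.5]
orientation: [-0.562, -0.43, 0.562, -0.43]
force: [-0.6, 0.9, 0.4]
finger_gap: -0.001
```

```bash
python3 - <<'E'
from h import *
f=env.grab_frame("scene");a=env.grab_frame("wrist")
print(env.sense()["force"])
cv2.imwrite("pics/m7.png",cv2.hconcat([cv2.resize(a[200:300,220:340],(400,400*100//120),interpolation=cv2.INTER_CUBIC),cv2.resize(f[170:220,220:280],(400,333),interpolation=cv2.INTER_CUBIC)]))
E
```

```text
[-0.07456189 -0.56305108 -0.92626851]
```

View pics/m7.png

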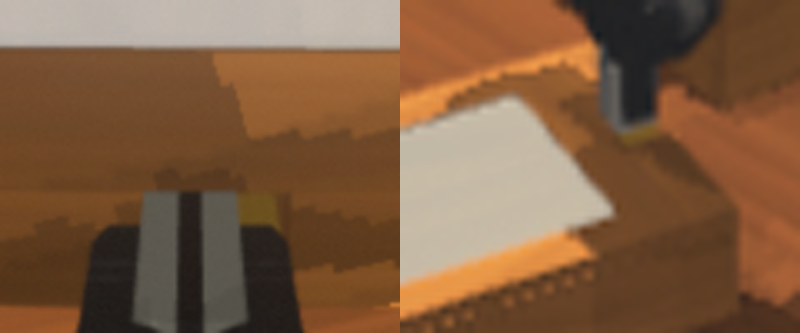

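Call:
carry_out:
  deltas:
    - {"hand": 1, "travel": [-0.5, -2, 0], "rotation": [0, 0, 0]}
    - {"hand": 1, "travel": [-0.5, -2, -1], "rotation": [0, 0, 0]}
    - {"hand": 1, "travel": [-0.5, -2, -1], "rotation": [0, 0, 0]}

```text
time_s: 8.22
tcp_pos: [472.7, -164.3, 47.5]
orientation: [-0.562, -0.43, 0.562, -0.43]
force: [-0.4, 0.0, -0.1]
finger_gap: -0.001
```

Call:
carry_out:
  deltas:
    - {"hand": 1, "travel": [0, 0, -1], "rotation": [0, 0, 0]}
    - {"hand": 1, "travel": [0, 0, -1], "rotation": [0, 0, 0]}

```text
time_s: 8.48
tcp_pos: [472.9, -164.3, 46.7]
orientation: [0.562, 0.43, -0.562, 0.43]
force: [-0.3, 0.4, 1.0]
finger_gap: 0.001
```

Call:
carry_out:
  deltas:
    - {"hand": 1, "travel": [0, 0, -1], "rotation": [0, 0, 0]}
    - {"hand": 1, "travel": [0, 0, -1], "rotation": [0, 0, 0]}

```text
time_s: 8.72
tcp_pos: [472.9, -164.3, 45.8]
orientation: [0.562, 0.43, -0.562, 0.43]
force: [-1.4, -0.2, 2.5]
finger_gap: -0.004
```

Call:
carry_out:
  deltas:
    - {"hand": 1, "travel": [0, 0, -1], "rotation": [0, 0, 0]}
    - {"hand": 1, "travel": [0, 0, -1], "rotation": [0, 0, 0]}

```text
time_s: 8.98
tcp_pos: [472.9, -164.3, 44.7]
orientation: [0.562, 0.43, -0.562, 0.43]
force: [-0.7, -0.4, 3.3]
finger_gap: 0.001
```

```bash
python3 - <<'E'
from h import *
f=env.grab_frame("scene");a=env.grab_frame("wrist")
print(env.sense()["force"])
cv2.imwrite("pics/m8.png",cv2.hconcat([cv2.resize(a[200:300,220:340],(400,400*100//120),interpolation=cv2.INTER_CUBIC),cv2.resize(f[170:220,220:280],(400,333),interpolation=cv2.INTER_CUBIC)]))
E
```

```text
[-1.00941987 -0.26620602  3.24018884]
```

View pics/m8.png

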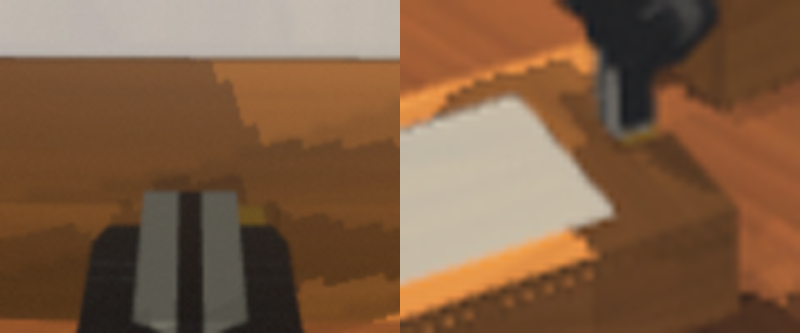

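Call:
carry_out:
  deltas:
    - {"hand": 1, "travel": [0, 0, -1.5], "rotation": [0, 0, 0]}
    - {"hand": 1, "travel": [0, 0, -3], "rotation": [0, 0, 0]}
    - {"hand": 1, "travel": [0, 0, -3], "rotation": [0, 0, 0]}

```text
time_s: 9.45
tcp_pos: [472.9, -164.3, 41.8]
orientation: [-0.562, -0.43, 0.562, -0.43]
force: [-1.7, 0.8, 6.0]
finger_gap: -0.001
```

```bash
python3 - <<'E'
from h import *
f=env.grab_frame("scene");a=env.grab_frame("wrist")
s=env.sense();print(s["tcp_pos"],s["force"])
cv2.imwrite("pics/m9.png",cv2.hconcat([cv2.resize(a[200:300,220:340],(400,400*100//120),interpolation=cv2.INTER_CUBIC),cv2.resize(f[170:220,220:280],(400,333),interpolation=cv2.INTER_CUBIC)]))
# path
ct,st=np.cos(np.radians(-15.2)),np.sin(np.radians(-15.2))
N=64
aa=np.linspace(0.055,1.57,N)
rr=np.interp(aa,[0,0.06,0.25,1.6],[182,180,156,154])
X=95-rr*np.cos(aa)+8.5*np.sin(aa)+11; Z=48+rr*np.sin(aa)+8.5*np.cos(aa)
# absolute tcp
w=np.c_[545.1+ct*X-st*4,-188.1+st*X+ct*4,Z-19.2]
for i,p in enumerate(w): print(i,aa[i].round(2),p.round(1), X[i].round(1),Z[i].round(1))
E
```

```text
[ 472.86307837 -164.28679131   41.83787067] [-1.06394903  0.89978009  5.85795961]
0 0.06 [ 475.3 -165.    47.2] -73.4 66.4
1 0.08 [ 478.2 -165.8   51.3] -70.4 70.5
2 0.1 [ 481.7 -166.7   55.2] -66.8 74.4
3 0.13 [ 485.3 -167.7   59. ] -63.1 78.2
4 0.15 [ 488.9 -168.7   62.6] -59.3 81.8
5 0.18 [ 492.7 -169.7   66. ] -55.4 85.2
6 0.2 [ 496.4 -170.7   69.3] -51.5 88.5
7 0.22 [ 500.3 -171.8   72.4] -47.5 91.6
8 0.25 [ 504.2 -172.8   75.3] -43.5 94.5
9 0.27 [ 505.6 -173.2   78.8] -42.0 98.0
10 0.3 [ 506.9 -173.6   82.3] -40.7 101.5
11 0.32 [ 508.2 -173.9   85.8] -39.3 105.0
12 0.34 [ 509.6 -174.3   89.3] -37.9 108.5
13 0.37 [ 511.1 -174.7   92.7] -36.4 111.9
14 0.39 [ 512.6 -175.1   96.1] -34.7 115.3
15 0.42 [ 514.2 -175.6   99.5] -33.1 118.7
16 0.44 [ 516.  -176.   102.8] -31.3 122.0
17 0.46 [ 517.7 -176.5  106. ] -29.4 125.2
18 0.49 [ 519.6 -177.   109.3] -27.5 128.5
19 0.51 [ 521.5 -177.6  112.4] -25.5 131.6
20 0.54 [ 523.5 -178.1  115.6] -23.4 134.8
21 0.56 [ 525.6 -178.7  118.6] -21.3 137.8
22 0.58 [ 527.8 -179.2  121.6] -19.0 140.8
23 0.61 [ 530.  -179.8  124.6] -16.7 143.8
24 0.63 [
[... 967 characters left out ...]
 -198.9  175.3] 55.7 194.5
48 1.21 [ 603.4 -199.8  176.4] 59.3 195.6
49 1.23 [ 606.8 -200.7  177.4] 62.9 196.6
50 1.26 [ 610.3 -201.7  178.4] 66.4 197.6
51 1.28 [ 613.8 -202.6  179.3] 70.1 198.5
52 1.31 [ 617.3 -203.6  180.1] 73.7 199.3
53 1.33 [ 620.8 -204.5  180.8] 77.4 200.0
54 1.35 [ 624.3 -205.5  181.4] 81.0 200.6
55 1.38 [ 627.9 -206.5  181.9] 84.7 201.1
56 1.4 [ 631.5 -207.4  182.3] 88.4 201.5
57 1.43 [ 635.  -208.4  182.7] 92.1 201.9
58 1.45 [ 638.6 -209.4  182.9] 95.8 202.1
59 1.47 [ 642.2 -210.3  183.1] 99.5 202.3
60 1.5 [ 645.8 -211.3  183.2] 103.2 202.4
61 1.52 [ 649.4 -212.3  183.1] 107.0 202.3
62 1.55 [ 652.9 -213.3  183. ] 110.7 202.2
63 1.57 [ 656.5 -214.2  182.9] 114.4 202.1
```

View pics/m9.png

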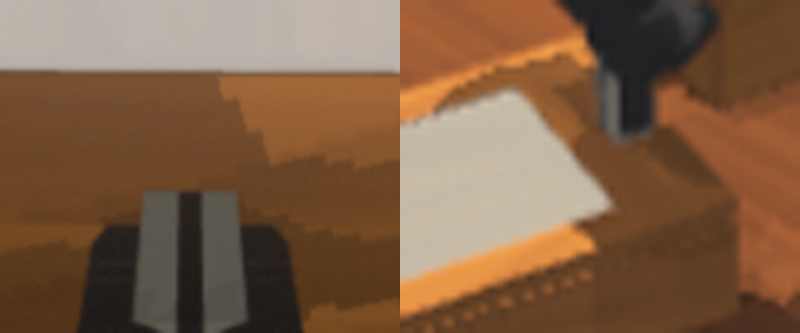

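Call:
carry_out:
  deltas:
    - {"hand": 1, "travel": [0, 0, 1.5], "rotation": [0, 0, 0]}
    - {"hand": 1, "travel": [0.5, 0, 3.3], "rotation": [0, 0, 0]}
    - {"hand": 1, "travel": [2.4, -0.7, 5.4], "rotation": [0, 0, 0]}
    - {"hand": 1, "travel": [5.3, -1.5, 9.5], "rotation": [0, 0, 0]}
    - {"hand": 1, "travel": [8.8, -2.4, 13.4], "rotation": [0, 0, 0]}
    - {"hand": 1, "travel": [12.4, -3.4, 17.2], "rotation": [0, 0, 0]}
    - {"hand": 1, "travel": [16, -4.4, 20.8], "rotation": [0, 0, 0]}
    - {"hand": 1, "travel": [19.8, -5.4, 24.2], "rotation": [0, 0, 0]}
    - {"hand": 1, "travel": [23.5, -6.4, 27.5], "rotation": [0, 0, 0]}
    - {"hand": 1, "travel": [27.4, -7.5, 30.6], "rotation": [0, 0, 0]}
    - {"hand": 1, "travel": [31.3, -8.5, 33.5], "rotation": [0, 0, 0]}
    - {"hand": 1, "travel": [32.7, -8.9, 37], "rotation": [0, 0, 0]}
    - {"hand": 1, "travel": [34, -9.3, 40.5], "rotation": [0, 0, 0]}

```text
time_s: 11.18
tcp_pos: [507.2, -173.6, 82.4]
orientation: [0.562, 0.429, -0.561, 0.43]
force: [0.3, 0.8, 0.7]
finger_gap: -0.003
```

```bash
python3 - <<'E'
from h import *
f=env.grab_frame("scene");a=env.grab_frame("wrist")
s=env.sense();print(s["tcp_pos"],s["force"])
cv2.imwrite("pics/m10.png",cv2.hconcat([cv2.resize(a,(400,300)),cv2.resize(f[120:240,170:330],(400,300),interpolation=cv2.INTER_CUBIC)]))
E
```

```text
[ 507.32565247 -173.59903794   82.64780444] [ 0.28238787 -0.24366516  0.99568984]
```

View pics/m10.png

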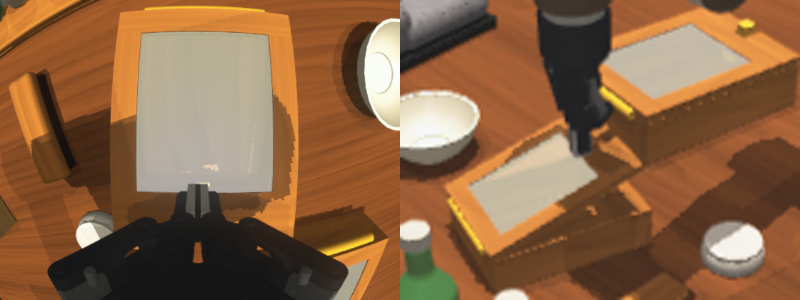

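Call:
carry_out:
  deltas:
    - {"hand": 1, "travel": [1.3, -0.3, 3.5], "rotation": [0, 0, 0]}
    - {"hand": 1, "travel": [2.7, -0.7, 7], "rotation": [0, 0, 0]}
    - {"hand": 1, "travel": [4.2, -1.1, 10.4], "rotation": [0, 0, 0]}
    - {"hand": 1, "travel": [5.7, -1.5, 13.8], "rotation": [0, 0, 0]}
    - {"hand": 1, "travel": [7.3, -2, 17.2], "rotation": [0, 0, 0]}
    - {"hand": 1, "travel": [9.1, -2.4, 20.5], "rotation": [0, 0, 0]}
    - {"hand": 1, "travel": [10.8, -2.9, 23.7], "rotation": [0, 0, 0]}
    - {"hand": 1, "travel": [12.7, -3.4, 27], "rotation": [0, 0, 0]}
    - {"hand": 1, "travel": [14.6, -4, 30.1], "rotation": [0, 0, 0]}
    - {"hand": 1, "travel": [16.6, -4.5, 33.3], "rotation": [0, 0, 0]}
    - {"hand": 1, "travel": [18.7, -5.1, 36.3], "rotation": [0, 0, 0]}
    - {"hand": 1, "travel": [20.9, -5.6, 39.3], "rotation": [0, 0, 0]}
    - {"hand": 1, "travel": [23.1, -6.2, 42.3], "rotation": [0, 0, 0]}
    - {"hand": 1, "travel": [25.4, -6.9, 45.2], "rotation": [0, 0, 0]}
    - {"hand": 1, "travel": [27.7, -7.5, 48], "rotation": [0, 0, 0]}
    - {"hand": 1, "travel": [30.1, -8.2, 50.8], "rotation": [0, 0, 0]}
    - {"hand": 1, "travel": [32.6, -8.8, 53.6], "rotation": [0, 0, 0]}
    - {"hand": 1, "travel": [35.2, -9.5, 56.2], "rotation": [0, 0, 0]}
    - {"hand": 1, "travel": [37.8, -10.2, 58.8], "rotation": [0, 0, 0]}
    - {"hand": 1, "travel": [40.4, -11, 61.3], "rotation": [0, 0, 0]}

```text
time_s: 13.78
tcp_pos: [547.3, -184.6, 143.5]
orientation: [-0.562, -0.43, 0.562, -0.43]
force: [1.0, -0.9, 0.1]
finger_gap: 0.003
```

```bash
python3 - <<'E'
from h import *
f=env.grab_frame("scene")
s=env.sense();print(s["tcp_pos"],s["force"])
cv2.imwrite("pics/m11.png",cv2.resize(f[60:240,130:350],None,fx=3,fy=3,interpolation=cv2.INTER_CUBIC))
E
```

```text
[ 547.82239478 -184.70526142  143.95005195] [ 0.09060904 -1.09374213  1.81254024]
```

View pics/m11.png

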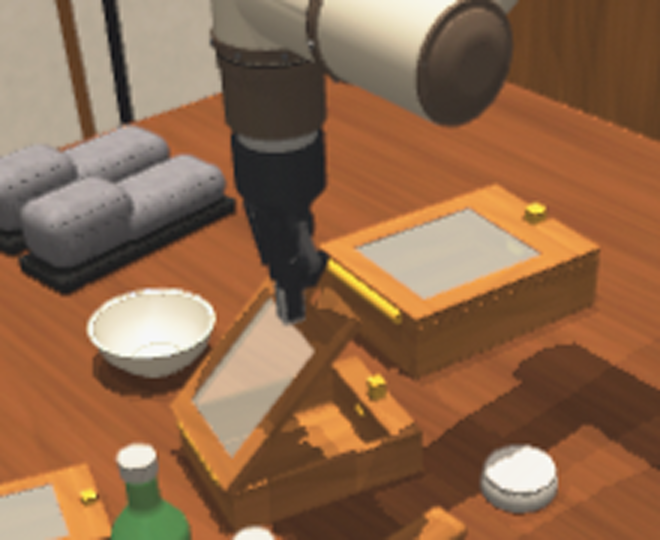

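```bash
python3 - <<'E'
import numpy as np, json
ct,st=np.cos(np.radians(-15.2)),np.sin(np.radians(-15.2))
aa=np.linspace(0.055,1.57,64)
rr=np.interp(aa,[0,0.06,0.25,.78,1.3,1.6],[182,180,156,155,170,170])
X=95-rr*np.cos(aa)+8.5*np.sin(aa)+11; Z=48+rr*np.sin(aa)+8.5*np.cos(aa)
w=np.c_[545.1+ct*X-st*4,-188.1+st*X+ct*4,Z-19.2]
print([list(map(float,r)) for r in (w[31:51]-[547.3,-184.6,143.6]).round(1)])
print([list(map(float,r)) for r in (w[51:]-w[50]).round(1)])
E
```

```text
[[2.5, -0.6, 2.8], [4.8, -1.2, 5.7], [7.2, -1.9, 8.6], [9.6, -2.6, 11.4], [12.2, -3.3, 14.2], [14.8, -4.0, 17.0], [17.5, -4.7, 19.6], [20.2, -5.4, 22.3], [23.1, -6.2, 24.8], [26.0, -7.0, 27.3], [29.0, -7.8, 29.7], [32.0, -8.6, 32.1], [35.1, -9.5, 34.4], [38.3, -10.4, 36.6], [41.6, -11.2, 38.8], [44.9, -12.1, 40.8], [48.2, -13.1, 42.8], [51.7, -14.0, 44.8], [55.2, -14.9, 46.6], [58.7, -15.9, 48.4]]
[[3.6, -1.0, 1.7], [7.3, -2.0, 3.1], [11.2, -3.0, 3.9], [15.1, -4.1, 4.7], [19.0, -5.2, 5.3], [22.9, -6.2, 5.8], [26.8, -7.3, 6.3], [30.7, -8.4, 6.6], [34.7, -9.4, 6.9], [38.6, -10.5, 7.0], [42.6, -11.6, 7.0], [46.5, -12.6, 7.0], [50.5, -13.7, 6.8]]
```

Call:
carry_out:
  deltas:
    - {"hand": 1, "travel": [2.5, -0.6, 2.8], "rotation": [0, 0, 0]}
    - {"hand": 1, "travel": [4.8, -1.2, 5.7], "rotation": [0, 0, 0]}
    - {"hand": 1, "travel": [7.2, -1.9, 8.6], "rotation": [0, 0, 0]}
    - {"hand": 1, "travel": [9.6, -2.6, 11.4], "rotation": [0, 0, 0]}
    - {"hand": 1, "travel": [12.2, -3.3, 14.2], "rotation": [0, 0, 0]}
    - {"hand": 1, "travel": [14.8, -4, 17], "rotation": [0, 0, 0]}
    - {"hand": 1, "travel": [17.5, -4.7, 19.6], "rotation": [0, 0, 0]}
    - {"hand": 1, "travel": [20.2, -5.4, 22.3], "rotation": [0, 0, 0]}
    - {"hand": 1, "travel": [23.1, -6.2, 24.8], "rotation": [0, 0, 0]}
    - {"hand": 1, "travel": [26, -7, 27.3], "rotation": [0, 0, 0]}
    - {"hand": 1, "travel": [29, -7.8, 29.7], "rotation": [0, 0, 0]}
    - {"hand": 1, "travel": [32, -8.6, 32.1], "rotation": [0, 0, 0]}
    - {"hand": 1, "travel": [35.1, -9.5, 34.4], "rotation": [0, 0, 0]}
    - {"hand": 1, "travel": [38.3, -10.4, 36.6], "rotation": [0, 0, 0]}
    - {"hand": 1, "travel": [41.6, -11.2, 38.8], "rotation": [0, 0, 0]}
    - {"hand": 1, "travel": [44.9, -12.1, 40.8], "rotation": [0, 0, 0]}
    - {"hand": 1, "travel": [48.2, -13.1, 42.8], "rotation": [0, 0, 0]}
    - {"hand": 1, "travel": [51.7, -14, 44.8], "rotation": [0, 0, 0]}
    - {"hand": 1, "travel": [55.2, -14.9, 46.6], "rotation": [0, 0, 0]}
    - {"hand": 1, "travel": [58.7, -15.9, 48.4], "rotation": [0, 0, 0]}

```text
time_s: 16.32
tcp_pos: [606.1, -200.5, 191.9]
orientation: [-0.562, -0.43, 0.562, -0.43]
force: [0.4, -0.4, 0.6]
finger_gap: -0.001
```

Call:
carry_out:
  deltas:
    - {"hand": 1, "travel": [3.6, -1, 1.7], "rotation": [0, 0, 0]}
    - {"hand": 1, "travel": [7.3, -2, 3.1], "rotation": [0, 0, 0]}
    - {"hand": 1, "travel": [11.2, -3, 3.9], "rotation": [0, 0, 0]}
    - {"hand": 1, "travel": [15.1, -4.1, 4.7], "rotation": [0, 0, 0]}
    - {"hand": 1, "travel": [19, -5.2, 5.3], "rotation": [0, 0, 0]}
    - {"hand": 1, "travel": [22.9, -6.2, 5.8], "rotation": [0, 0, 0]}
    - {"hand": 1, "travel": [26.8, -7.3, 6.3], "rotation": [0, 0, 0]}
    - {"hand": 1, "travel": [30.7, -8.4, 6.6], "rotation": [0, 0, 0]}
    - {"hand": 1, "travel": [34.7, -9.4, 6.9], "rotation": [0, 0, 0]}
    - {"hand": 1, "travel": [38.6, -10.5, 7], "rotation": [0, 0, 0]}
    - {"hand": 1, "travel": [42.6, -11.6, 7], "rotation": [0, 0, 0]}
    - {"hand": 1, "travel": [46.5, -12.6, 7], "rotation": [0, 0, 0]}
    - {"hand": 1, "travel": [50.5, -13.7, 7], "rotation": [0, 0, 0]}

```text
time_s: 17.95
tcp_pos: [656.6, -214.1, 198.7]
orientation: [-0.562, -0.43, 0.562, -0.43]
force: [0.9, 0.5, 0.3]
finger_gap: -0.001
```

```bash
python3 - <<'E'
from h import *
f=env.grab_frame("scene")
s=env.sense();print(s["tcp_pos"],s["force"])
cv2.imwrite("pics/m12.png",cv2.resize(f[60:240,130:350],None,fx=3,fy=3,interpolation=cv2.INTER_CUBIC))
E
```

```text
[ 656.97276665 -214.32514684  198.63965832] [ 0.78761687 -0.82136013  0.38086026]
```

View pics/m12.png

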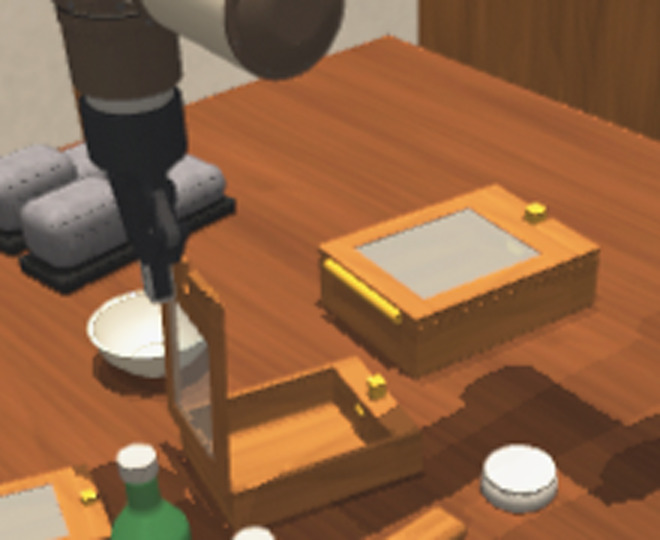

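Call:
carry_out:
  deltas:
    - {"hand": 1, "travel": [3, -1, 0], "rotation": [0, 0, 0]}
    - {"hand": 1, "travel": [6, -2, 0], "rotation": [0, 0, 0]}
    - {"hand": 1, "travel": [10, -3, 1], "rotation": [0, 0, 0]}
    - {"hand": 1, "travel": [13, -3.5, 15], "rotation": [0, 0, 0]}
    - {"hand": 1, "travel": [13, -3.5, 35], "rotation": [0, 0, 0]}
    - {"hand": 1, "travel": [10, 20, 55], "rotation": [0, 0, 2]}
    - {"hand": 1, "travel": [0, 65, 60], "rotation": [0, 0, 5]}
    - {"hand": 1, "travel": [-8, 120, 60], "rotation": [0, 0, 9]}
    - {"hand": 1, "travel": [-16, 175, 60], "rotation": [0, 0, 13]}
    - {"hand": 1, "travel": [-24, 230, 60], "rotation": [0, 0, 17]}
    - {"hand": 1, "travel": [-32, 285, 60], "rotation": [0, 0, 21]}
    - {"hand": 1, "travel": [-40, 340, 50], "rotation": [0, 0, 26]}
    - {"hand": 1, "travel": [-45, 395, 20], "rotation": [0, 0, 26]}
    - {"hand": 1, "travel": [-50.5, 435, -20], "rotation": [0, 0, 26]}
    - {"hand": 1, "travel": [-50.5, 447, -65], "rotation": [0, 0, 26]}
    - {"hand": 1, "travel": [-50.5, 447, -105], "rotation": [0, 0, 26]}
    - {"hand": 1, "travel": [-50.5, 447, -119], "rotation": [0, 0, 26]}
    - {"hand": 1, "travel": [-50.5, 447, -119], "rotation": [0, 0, 26]}

```text
time_s: 20.25
tcp_pos: [605.9, 233.2, 80.3]
orientation: [0.45, 0.545, -0.45, 0.545]
force: [0.0, -0.7, 0.8]
finger_gap: 0.001
```

```bash
python3 - <<'E'
from h import *
s=env.sense(); M=R.from_quat(s["orientation"]).as_matrix();print(s["tcp_pos"],s["force"],np.degrees(np.arctan2(M[1,2],M[0,2])))
f=env.grab_frame("scene");i=env.camera_info("wrist");w=env.grab_frame("wrist")
c,sn=np.cos(np.radians(10.76)),np.sin(np.radians(10.76))
for p in [(75,45,55),(75,-45,55),(-75,45,55),(64,26,56),(64,-26,56),(-56,26,56)]: print(p,proj("wrist",[527.5+c*p[0]-sn*p[1],218.2+sn*p[0]+c*p[1],p[2]],i).round(1))
cv2.imwrite("pics/s13.png",f);cv2.imwrite("pics/w13.png",w)
E
```

```text
[605.9417482  233.22194061  80.30762601] [ 0.0332781  -0.68291262  0.78127861] -79.11618741448828
(75, 45, 55) [[207.2 244.9]]
(75, -45, 55) [[345.8 245.4]]
(-75, 45, 55) [[225.2 395.5]]
(64, 26, 56) [[236.6 261.2]]
(64, -26, 56) [[316.3 261.5]]
(-56, 26, 56) [[245.2 384. ]]
```

View pics/s13.png

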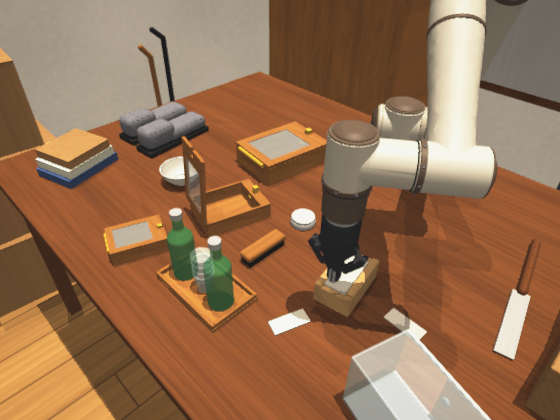

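View pics/w13.png

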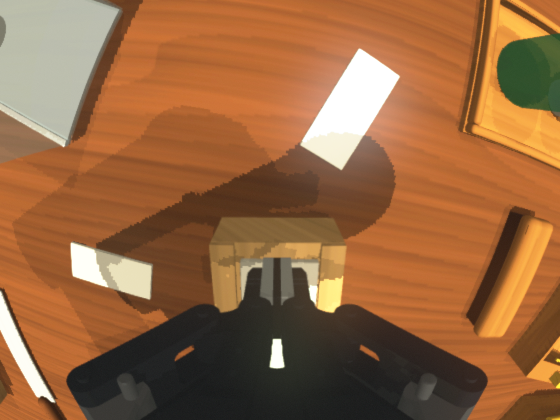

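Call:
carry_out:
  deltas:
    - {"hand": 1, "travel": [0, 0, -20], "rotation": [0, 0, 0]}
    - {"hand": 1, "travel": [0, 0, -38], "rotation": [0, 0, 0]}
    - {"hand": 1, "travel": [0, 0, -44], "rotation": [0, 0, 0]}
    - {"hand": 1, "travel": [0, 0, -46], "rotation": [0, 0, 0]}
    - {"hand": 1, "travel": [0, 0, -46.5], "rotation": [0, 0, 0]}

```text
time_s: 20.98
tcp_pos: [606.3, 233.1, 33.8]
orientation: [0.451, 0.545, -0.45, 0.545]
force: [0.3, 0.5, -0.9]
finger_gap: -0.003
```

Call:
carry_out:
  deltas:
    - {"hand": 1, "travel": [-2, -0.4, 0], "rotation": [0, 0, 0]}
    - {"hand": 1, "travel": [-4, -0.8, 0], "rotation": [0, 0, 0]}
    - {"hand": 1, "travel": [-7, -1.3, 0], "rotation": [0, 0, 0]}
    - {"hand": 1, "travel": [-11, -2.1, 0], "rotation": [0, 0, 0]}
    - {"hand": 1, "travel": [-15, -2.8, 0], "rotation": [0, 0, 0]}
    - {"hand": 1, "travel": [-19, -3.6, 0], "rotation": [0, 0, 0]}
    - {"hand": 1, "travel": [-22, -4.2, 0], "rotation": [0, 0, 0]}
    - {"hand": 1, "travel": [-24, -4.6, 0], "rotation": [0, 0, 0]}
    - {"hand": 1, "travel": [-25, -4.8, 0], "rotation": [0, 0, 0]}

```text
time_s: 22.1
tcp_pos: [581.0, 228.2, 33.5]
orientation: [0.451, 0.545, -0.45, 0.545]
force: [1.6, 0.8, 2.0]
finger_gap: -0.003
```

```bash
python3 - <<'E'
from h import *
s=env.sense();print(s["tcp_pos"],s["force"])
t=env.grab_frame("top");f=env.grab_frame("scene");w=env.grab_frame("wrist")
cv2.imwrite("pics/m14.png",cv2.hconcat([cv2.resize(w[180:330,200:350],(400,400)),cv2.resize(f[230:320,300:390],(400,400),interpolation=cv2.INTER_CUBIC)]))
cv2.imwrite("pics/t14.png",cv2.resize(t[160:270,120:230],None,fx=4,fy=4,interpolation=cv2.INTER_CUBIC))
E
```

```text
[581.03226035 228.15173317  33.50506371] [1.59508601 0.80836222 2.01788609]
```

View pics/m14.png

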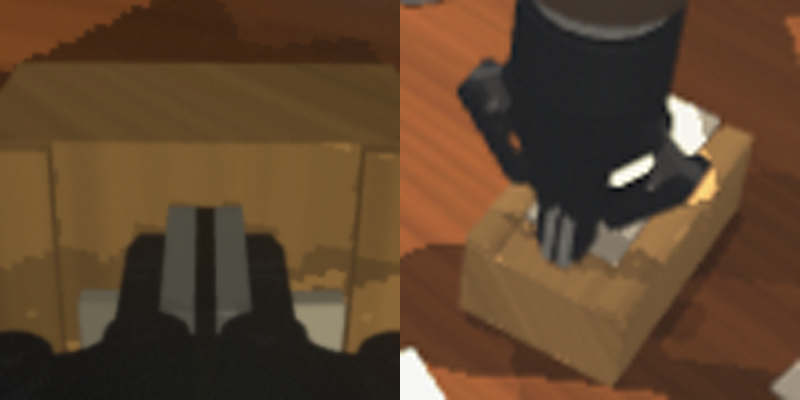

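View pics/t14.png

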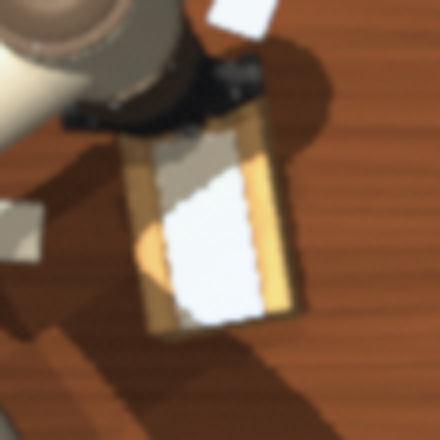

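Call:
carry_out:
  deltas:
    - {"hand": 1, "travel": [-2, -0.4, 0.5], "rotation": [0, 0, 0]}
    - {"hand": 1, "travel": [-5, -1, 0.5], "rotation": [0, 0, 0]}
    - {"hand": 1, "travel": [-9, -1.7, 0.5], "rotation": [0, 0, 0]}
    - {"hand": 1, "travel": [-13, -2.5, 0.5], "rotation": [0, 0, 0]}
    - {"hand": 1, "travel": [-17, -3.2, 0.5], "rotation": [0, 0, 0]}
    - {"hand": 1, "travel": [-21, -4, 0.5], "rotation": [0, 0, 0]}
    - {"hand": 1, "travel": [-25, -4.8, 0.5], "rotation": [0, 0, 0]}
    - {"hand": 1, "travel": [-29, -5.5, 0.5], "rotation": [0, 0, 0]}
    - {"hand": 1, "travel": [-33, -6.3, 0.5], "rotation": [0, 0, 0]}
    - {"hand": 1, "travel": [-36, -6.8, 0.5], "rotation": [0, 0, 0]}
    - {"hand": 1, "travel": [-39, -7.4, 0.5], "rotation": [0, 0, 0]}
    - {"hand": 1, "travel": [-41, -7.8, 0.5], "rotation": [0, 0, 0]}
    - {"hand": 1, "travel": [-43, -8.2, 0.5], "rotation": [0, 0, 0]}
    - {"hand": 1, "travel": [-44, -8.4, 0.5], "rotation": [0, 0, 0]}
    - {"hand": 1, "travel": [-45, -8.6, 0.5], "rotation": [0, 0, 0]}

```text
time_s: 24.12
tcp_pos: [535.9, 219.5, 33.8]
orientation: [0.451, 0.545, -0.451, 0.545]
force: [0.8, 0.5, 0.7]
finger_gap: 0.001
```

```bash
python3 - <<'E'
from h import *
s=env.sense();print(s["tcp_pos"],s["force"])
t=env.grab_frame("top");f=env.grab_frame("scene")
cv2.imwrite("pics/m15.png",cv2.hconcat([cv2.resize(t[170:270,120:220],(400,400),interpolation=cv2.INTER_CUBIC),cv2.resize(f[220:320,300:400],(400,400),interpolation=cv2.INTER_CUBIC)]))
E
```

```text
[535.90504726 219.5009887   33.83844313] [0.7913866  0.48692358 0.69511774]
```

View pics/m15.png

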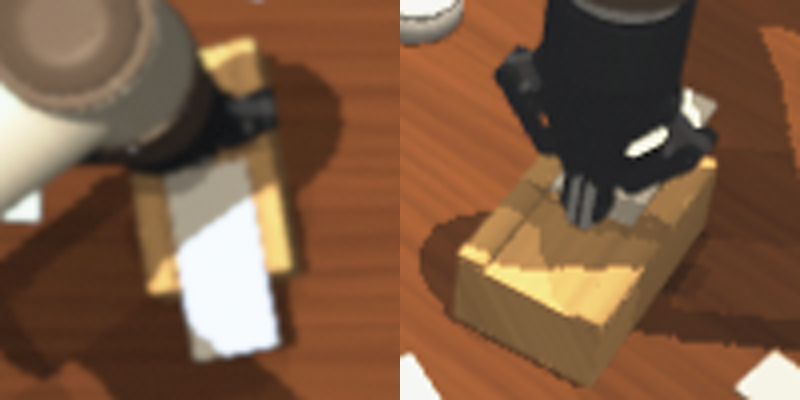

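Call:
carry_out:
  deltas:
    - {"hand": 1, "travel": [1.5, 0.3, 10], "rotation": [0, 0, 0]}
    - {"hand": 1, "travel": [1.5, 0.3, 35], "rotation": [0, 0, 0]}
    - {"hand": 0.5, "travel": [-10, -2, 50], "rotation": [0, 0, 0]}
    - {"hand": 0, "travel": [-45, -8, 50], "rotation": [0, 0, 0]}
    - {"hand": -0.6, "travel": [-85, -16, 50], "rotation": [0, 0, 0]}
    - {"hand": -0.6, "travel": [-106.6, -20, 45], "rotation": [0, 0, 0]}
    - {"hand": -0.6, "travel": [-106.6, -20, 40], "rotation": [0, 0, 0]}
    - {"hand": -0.6, "travel": [-106.6, -20, 40], "rotation": [0, 0, 0]}
    - {"hand": -0.6, "travel": [-106.6, -20, 40], "rotation": [0, 0, 0]}

```text
time_s: 25.35
tcp_pos: [430.1, 199.8, 73.9]
orientation: [0.451, 0.545, -0.45, 0.545]
force: [1.2, -0.6, 0.1]
finger_gap: 0.8
```

```bash
python3 - <<'E'
from h import *
s=env.sense();print(s["tcp_pos"],s["force"],s["finger_gap"])
i=env.camera_info("wrist");w=env.grab_frame("wrist");t=env.grab_frame("top");f=env.grab_frame("scene")
cv2.imwrite("pics/w16.png",w)
cv2.imwrite("pics/m16.png",cv2.hconcat([cv2.resize(t[170:270,120:220],(400,400),interpolation=cv2.INTER_CUBIC),cv2.resize(f[200:320,300:420],(400,400),interpolation=cv2.INTER_CUBIC)]))
c,sn=np.cos(np.radians(10.76)),np.sin(np.radians(10.76))
for p in [(-75,45,55),(-75,-45,55),(-121,26,56),(-121,-26,56),(-1,26,56),(-1,-26,56)]: print(p,proj("wrist",[527.5+c*p[0]-sn*p[1],218.2+sn*p[0]+c*p[1],p[2]],i).round(1))
M=R.from_quat(s["orientation"]).as_matrix()
for b in (19,22,25,28): print(b,[proj("wrist",s["tcp_pos"]+M@[-b,11,zz],i)[0].round(1).tolist() for zz in (34,-34)])
E
```

```text
[430.08430048 199.83747486  73.91280401] [ 1.20488757 -0.59016265  0.05241592] 0.7998924689200854
(-75, 45, 55) [[201.1 204.5]]
(-75, -45, 55) [[352.1 204.9]]
(-121, 26, 56) [[235.7 273.7]]
(-121, -26, 56) [[317.1 273.9]]
(-1, 26, 56) [[229.3  75.9]]
(-1, -26, 56) [[324.7  76.2]]
19 [[344.5, 253.1], [207.9, 252.9]]
22 [[345.7, 255.8], [206.7, 255.5]]
25 [[346.9, 258.6], [205.5, 258.3]]
28 [[348.1, 261.4], [204.3, 261.2]]
```

View pics/w16.png

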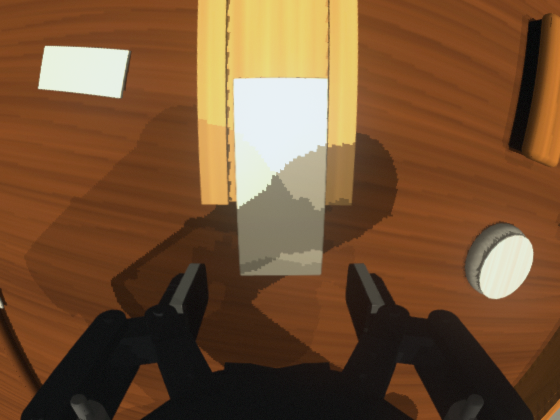

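View pics/m16.png

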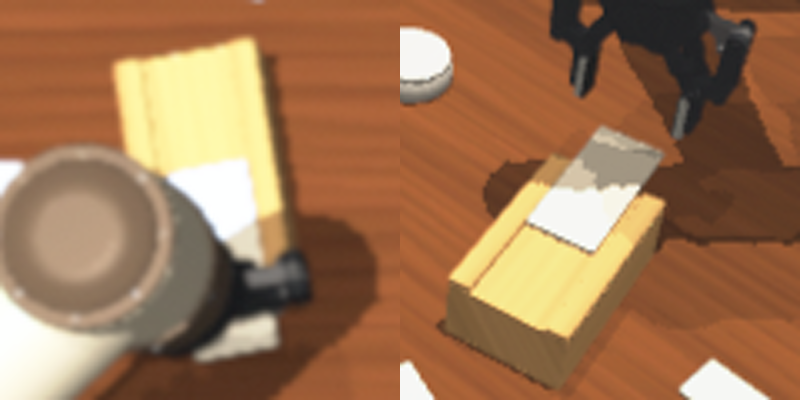

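Call:
carry_out:
  deltas:
    - {"hand": -0.6, "travel": [0.4, -2.3, -15], "rotation": [0, 0, 0]}
    - {"hand": -0.6, "travel": [0.4, -2.3, -32], "rotation": [0, 0, 0]}
    - {"hand": -0.6, "travel": [0.4, -2.3, -44], "rotation": [0, 0, 0]}
    - {"hand": -0.6, "travel": [0.4, -2.3, -49], "rotation": [0, 0, 0]}
    - {"hand": -0.6, "travel": [0.4, -2.3, -49], "rotation": [0, 0, 0]}

```text
time_s: 26.12
tcp_pos: [429.8, 197.2, 24.6]
orientation: [0.45, 0.545, -0.451, 0.545]
force: [0.7, 0.3, 1.2]
finger_gap: 0.8
```

```bash
python3 - <<'E'
from h import *
s=env.sense();print(s["tcp_pos"],s["force"],s["finger_gap"])
w=env.grab_frame("wrist");f=env.grab_frame("scene")
cv2.imwrite("pics/m17.png",cv2.hconcat([cv2.resize(w[180:330,180:380],(400,300)),cv2.resize(f[200:290,310:430],(400,300),interpolation=cv2.INTER_CUBIC)]))
E
```

```text
[429.75501905 197.15808812  24.64491768] [0.73791722 0.27164177 1.17569593] 0.8003849191208264
```

View pics/m17.png

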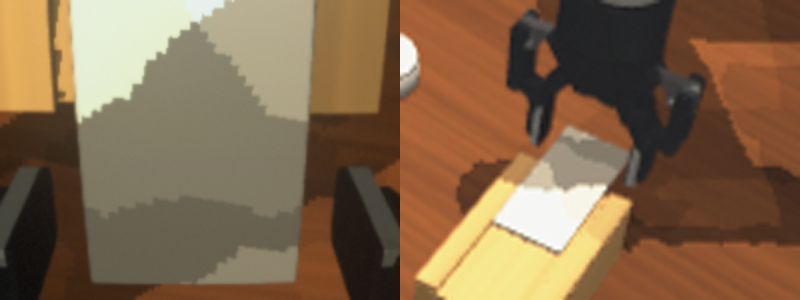

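Call:
carry_out:
  deltas:
    - {"hand": 0, "travel": [0, 0, 0], "rotation": [0, 0, 0]}
    - {"hand": 0.5, "travel": [0, 0, 0], "rotation": [0, 0, 0]}
    - {"hand": 1, "travel": [0, 0, 0], "rotation": [0, 0, 0]}
    - {"hand": 1, "travel": [0, 0, 0], "rotation": [0, 0, 0]}
    - {"hand": 1, "travel": [0, 0, 0], "rotation": [0, 0, 0]}
    - {"hand": 1, "travel": [0, 0, 0], "rotation": [0, 0, 0]}
  grip_force: 35

```text
time_s: 26.98
tcp_pos: [429.9, 197.4, 25.2]
orientation: [0.451, 0.545, -0.45, 0.545]
force: [-1.3, 0.5, 6.0]
finger_gap: 0.594
```

Call:
carry_out:
  deltas:
    - {"hand": 1, "travel": [0, 0, 3], "rotation": [0, 0, 0]}
    - {"hand": 1, "travel": [0, 0, 8], "rotation": [0, 0, 0]}
    - {"hand": 1, "travel": [0, 0, 15], "rotation": [0, 0, 0]}
    - {"hand": 1, "travel": [0, 0, 20], "rotation": [0, 0, 0]}

```text
time_s: 27.48
tcp_pos: [429.6, 197.0, 45.2]
orientation: [0.451, 0.545, -0.451, 0.545]
force: [-0.3, 0.1, -0.2]
finger_gap: 0.591
```

```bash
python3 - <<'E'
from h import *
s=env.sense();print(s["tcp_pos"],s["force"],s["moment"],s["finger_gap"])
w=env.grab_frame("wrist");f=env.grab_frame("scene")
cv2.imwrite("pics/m18.png",cv2.hconcat([cv2.resize(w,(400,300)),cv2.resize(f[190:310,290:450],(400,300),interpolation=cv2.INTER_CUBIC)]))
E
```

```text
[429.62436591 197.00722683  45.2383076 ] [-0.27187612  0.05657356 -0.17546289] [0.0062614  0.07708244 0.05708487] 0.5911418772295217
```

View pics/m18.png

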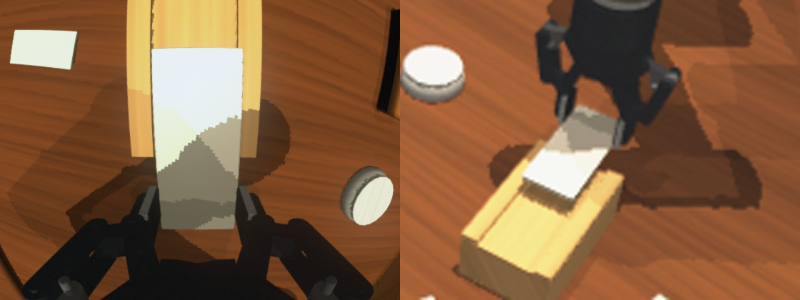

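```bash
python3 - <<'E'
from h import *
s=env.sense();M=R.from_quat(s["orientation"]).as_matrix();t=s["tcp_pos"];i=env.camera_info("wrist")
w=cv2.imread("pics/m18.png")
def inter(u,v,off):
    o,d=ray("wrist",u,v,i); o=M.T@(o-t); d=M.T@d; k=(off-o[1])/d[1]; p=o+k*d; return p.round(1)
for u,v in [(39,397),(62,350),(150,307),(175,300),(522,397),(350,305)]:
    print((u,v),[inter(u,v,o).tolist() for o in (0,15)])
# tile level check
c,sn=np.cos(np.radians(10.76)),np.sin(np.radians(10.76))
for z in (74,76.3,78,80):
  print(z,[proj("wrist",[527.5+c*x-sn*(-2.3),218.2+sn*x+c*(-2.3),z],i)[0].round(1).tolist() for x in (-121.5,-1.5)], [atz("wrist",u,v,z,i).round(1).tolist() for u,v in((213,67),(340,67),(227,320),(328,320))])
E
```

```text
(39, 397) [[-111.9, 0.0, -77.6], [-121.1, 15.0, -63.4]]
(62, 350) [[-87.3, 0.0, -81.6], [-101.0, 15.0, -66.7]]
(150, 307) [[-52.3, 0.0, -55.0], [-72.5, 15.0, -44.9]]
(175, 300) [[-45.6, 0.0, -45.2], [-67.0, 15.0, -36.9]]
(522, 397) [[-112.8, 0.0, 81.3], [-121.9, 15.0, 66.5]]
(350, 305) [[-48.1, 0.0, 32.0], [-69.1, 15.0, 26.2]]
74 [[276.0, 318.6], [276.8, 64.8]] [[521.4, 241.1, 74.0], [531.2, 190.4, 74.0], [402.3, 217.9, 74.0], [412.2, 166.6, 74.0]]
76.3 [[276.0, 321.3], [276.7, 64.1]] [[521.2, 240.6, 76.3], [530.8, 190.8, 76.3], [404.1, 217.8, 76.3], [413.9, 167.3, 76.3]]
78 [[276.0, 323.4], [276.7, 63.6]] [[521.0, 240.2, 78.0], [530.5, 191.0, 78.0], [405.5, 217.7, 78.0], [415.1, 167.9, 78.0]]
80 [[276.0, 325.8], [276.7, 63.0]] [[520.9, 239.8, 80.0], [530.2, 191.4, 80.0], [407.1, 217.6, 80.0], [416.6, 168.6, 80.0]]
```

Call:
carry_out:
  deltas:
    - {"hand": 1, "travel": [0, -3, 12], "rotation": [0, 0, 0]}
    - {"hand": 1, "travel": [2, -15, 25], "rotation": [0, 0, -1]}
    - {"hand": 1, "travel": [8, -40, 35], "rotation": [0, 0, -4]}
    - {"hand": 1, "travel": [16, -75, 35], "rotation": [0, 0, -7]}
    - {"hand": 1, "travel": [25, -112, 35], "rotation": [0, 0, -10]}
    - {"hand": 1, "travel": [33, -150, 35], "rotation": [0, 0, -13]}
    - {"hand": 1, "travel": [42, -188, 35], "rotation": [0, 0, -16]}
    - {"hand": 1, "travel": [50, -226, 35], "rotation": [0, 0, -19]}
    - {"hand": 1, "travel": [58, -262, 35], "rotation": [0, 0, -22]}
    - {"hand": 1, "travel": [66, -298, 35], "rotation": [0, 0, -24]}
    - {"hand": 1, "travel": [73, -330, 35], "rotation": [0, 0, -26]}
    - {"hand": 1, "travel": [79, -356, 35], "rotation": [0, 0, -26]}
    - {"hand": 1, "travel": [82.5, -371, 33], "rotation": [0, 0, -26]}
    - {"hand": 1, "travel": [83.7, -376.4, 25], "rotation": [0, 0, -26]}
    - {"hand": 1, "travel": [83.7, -376.4, 10], "rotation": [0, 0, -26]}
    - {"hand": 1, "travel": [83.7, -376.4, 0], "rotation": [0, 0, -26]}
    - {"hand": 1, "travel": [83.7, -376.4, 0], "rotation": [0, 0, -26]}

```text
time_s: 29.7
tcp_pos: [512.4, -178.5, 43.4]
orientation: [-0.561, -0.431, 0.562, -0.429]
force: [0.1, -0.1, -0.9]
finger_gap: 0.595
```

```bash
python3 - <<'E'
from h import *
s=env.sense();M=R.from_quat(s["orientation"]).as_matrix();print(s["tcp_pos"],s["force"],s["finger_gap"],np.degrees(np.arctan2(M[1,2],M[0,2])))
i=env.camera_info("wrist");w=env.grab_frame("wrist");f=env.grab_frame("scene")
cv2.imwrite("pics/w19.png",w);cv2.imwrite("pics/s19.png",f[60:300,100:380])
y=np.radians(-15.2);c=np.cos(y);sn=np.sin(y)
for p in [(-67,64,48),(-67,-64,48),(89,64,48),(89,-64,48)]:
    print(p,proj("wrist",[545.1+c*p[0]-sn*p[1],-188.1+sn*p[0]+c*p[1],p[2]],i).round(1))
E
```

```text
[ 512.35099579 -178.5368998    43.4353268 ] [ 0.11610863 -0.12885657 -0.90403985] 0.5954182194366948 -105.11448401892177
(-67, 64, 48) [[172.7 305.1]]
(-67, -64, 48) [[381.9 305.5]]
(89, 64, 48) [[149.8  29.6]]
(89, -64, 48) [[407.1  31. ]]
```

View pics/w19.png

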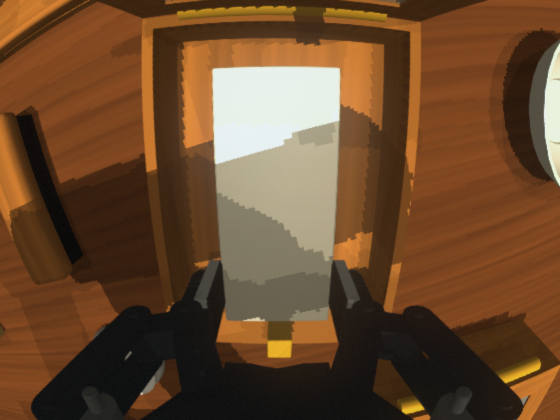

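View pics/s19.png

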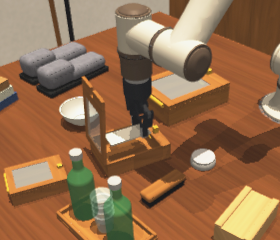

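Call:
carry_out:
  deltas:
    - {"hand": 1, "travel": [0, -1, -3], "rotation": [0, 0, 0]}
    - {"hand": 1, "travel": [0, -1, -9], "rotation": [0, 0, 0]}
    - {"hand": 1, "travel": [0, -1, -17], "rotation": [0, 0, 0]}
    - {"hand": 1, "travel": [0, -1, -25], "rotation": [0, 0, 0]}
    - {"hand": 1, "travel": [0, -1, -33], "rotation": [0, 0, 0]}
    - {"hand": 1, "travel": [0, -1, -40], "rotation": [0, 0, 0]}
    - {"hand": 1, "travel": [0, -1, -46], "rotation": [0, 0, 0]}
    - {"hand": 1, "travel": [0, -1, -51], "rotation": [0, 0, 0]}
    - {"hand": 1, "travel": [0, -1, -54], "rotation": [0, 0, 0]}
    - {"hand": 1, "travel": [0, -1, -56], "rotation": [0, 0, 0]}
    - {"hand": 1, "travel": [0, -1, -57], "rotation": [0, 0, 0]}
    - {"hand": 1, "travel": [0, -1, -57], "rotation": [0, 0, 0]}

```text
time_s: 31.3
tcp_pos: [513.5, -180.3, -12.1]
orientation: [0.562, 0.43, -0.562, 0.43]
force: [-0.0, 0.3, -1.2]
finger_gap: 0.592
```

Call:
carry_out:
  deltas:
    - {"hand": 1, "travel": [0, 0, -1], "rotation": [0, 0, 0]}
    - {"hand": 1, "travel": [0, 0, -2], "rotation": [0, 0, 0]}
    - {"hand": 1, "travel": [0, 0, -2], "rotation": [0, 0, 0]}

```text
time_s: 31.68
tcp_pos: [513.3, -180.2, -14.2]
orientation: [-0.562, -0.43, 0.562, -0.43]
force: [0.1, -0.2, -0.9]
finger_gap: 0.595
```

Call:
carry_out:
  deltas:
    - {"hand": 1, "travel": [0, 0, -1], "rotation": [0, 0, 0]}
    - {"hand": 1, "travel": [0, 0, -1], "rotation": [0, 0, 0]}

```text
time_s: 31.92
tcp_pos: [513.3, -180.3, -15.3]
orientation: [-0.562, -0.43, 0.562, -0.43]
force: [0.7, 0.4, -1.4]
finger_gap: 0.594
```

Call:
carry_out:
  deltas:
    - {"hand": 1, "travel": [0, 0, -1], "rotation": [0, 0, 0]}
    - {"hand": 1, "travel": [0, 0, -2], "rotation": [0, 0, 0]}
    - {"hand": 1, "travel": [0, 0, -2], "rotation": [0, 0, 0]}

```text
time_s: 32.3
tcp_pos: [513.3, -180.2, -17.3]
orientation: [-0.562, -0.43, 0.562, -0.43]
force: [-0.3, 0.8, -0.3]
finger_gap: 0.591
```

Call:
carry_out:
  deltas:
    - {"hand": 1, "travel": [0, 0, -1], "rotation": [0, 0, 0]}
    - {"hand": 1, "travel": [0, 0, -1], "rotation": [0, 0, 0]}

```text
time_s: 32.55
tcp_pos: [513.5, -180.2, -17.7]
orientation: [0.562, 0.43, -0.562, 0.43]
force: [-1.3, 0.7, 4.7]
finger_gap: 0.591
```

Call:
carry_out:
  deltas:
    - {"hand": 1, "travel": [0, 0, -1], "rotation": [0, 0, 0]}
    - {"hand": 1, "travel": [0, 0, -1], "rotation": [0, 0, 0]}

```text
time_s: 32.8
tcp_pos: [513.5, -180.3, -17.7]
orientation: [0.562, 0.43, -0.561, 0.43]
force: [-3.8, 2.0, 11.4]
finger_gap: 0.594
```

```bash
python3 - <<'E'
from h import *
s=env.sense();print(s["tcp_pos"],s["force"],s["moment"])
w=env.grab_frame("wrist");f=env.grab_frame("scene")
cv2.imwrite("pics/m20.png",cv2.hconcat([cv2.resize(w,(400,300)),cv2.resize(f[130:250,150:310],(400,300),interpolation=cv2.INTER_CUBIC)]))
E
```

```text
[ 513.4756674  -180.2788423   -17.70928374] [-3.81963142  2.04267011 11.3838384 ] [ 0.57230889  0.92048481 -0.05436677]
```

View pics/m20.png

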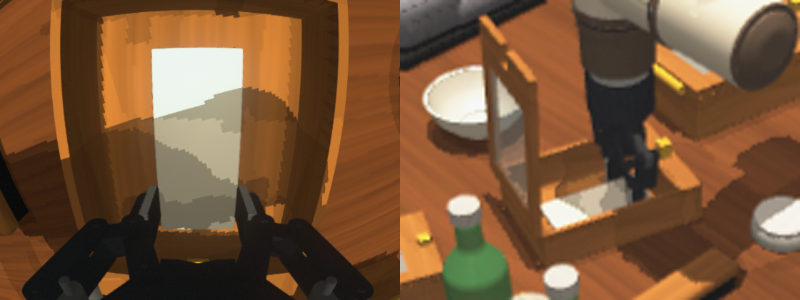

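Call:
carry_out:
  deltas:
    - {"hand": 1, "travel": [0, 0, 1], "rotation": [0, 0, 0]}
    - {"hand": 1, "travel": [0, 0, 1.5], "rotation": [0, 0, 0]}
    - {"hand": -0.22, "travel": [0, 0, 1.5], "rotation": [0, 0, 0]}
    - {"hand": -0.26, "travel": [0, 0, 1.5], "rotation": [0, 0, 0]}
    - {"hand": -0.32, "travel": [0, 0, 1.5], "rotation": [0, 0, 0]}
    - {"hand": -0.36, "travel": [0, 0, 1.5], "rotation": [0, 0, 0]}
    - {"hand": -0.36, "travel": [0, 0, 1.5], "rotation": [0, 0, 0]}

```text
time_s: 33.78
tcp_pos: [513.4, -180.3, -17.7]
orientation: [0.562, 0.43, -0.562, 0.43]
force: [-0.1, -0.7, 0.1]
finger_gap: 0.684
```

```bash
python3 - <<'E'
from h import *
s=env.sense();print(s["tcp_pos"],s["force"],s["finger_gap"])
i=env.camera_info("wrist");w=env.grab_frame("wrist")
cv2.imwrite("pics/w21.png",w)
E
```

```text
[ 513.42137202 -180.26998339  -17.72024806] [-0.05644136 -0.65723518  0.11285862] 0.6835706133991513
```

View pics/w21.png

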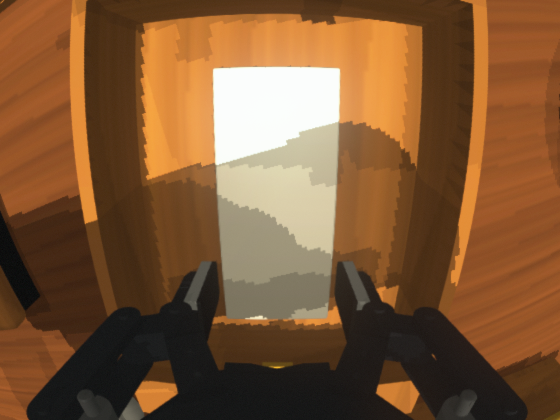

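Call:
carry_out:
  deltas:
    - {"hand": -0.36, "travel": [0, 0, 3], "rotation": [0, 0, 0]}
    - {"hand": -0.36, "travel": [0, 0, 10], "rotation": [0, 0, 0]}
    - {"hand": -0.36, "travel": [0, 0, 25], "rotation": [0, 0, 0]}
    - {"hand": -0.36, "travel": [0, 0, 50], "rotation": [0, 0, 0]}
    - {"hand": -0.36, "travel": [0, 0, 85], "rotation": [0, 0, 0]}
    - {"hand": -0.36, "travel": [-10, 5, 130], "rotation": [0, 0, 0]}
    - {"hand": -0.36, "travel": [-50, 30, 180], "rotation": [0, 0, 0]}
    - {"hand": -0.36, "travel": [-90, 80, 200], "rotation": [0, 0, 0]}
    - {"hand": -0.36, "travel": [-100, 130, 200], "rotation": [0, 0, 0]}
    - {"hand": -0.36, "travel": [-110, 180, 200], "rotation": [0, 0, 0]}
    - {"hand": -0.36, "travel": [-110, 200, 200], "rotation": [0, 0, 0]}
    - {"hand": -0.36, "travel": [-110, 200, 200], "rotation": [0, 0, 0]}

```text
time_s: 35.33
tcp_pos: [403.4, 20.8, 183.5]
orientation: [0.562, 0.43, -0.56, 0.431]
force: [0.3, -0.4, -0.0]
finger_gap: 0.682
```

```bash
python3 - <<'E'
from h import *
s=env.sense();print(s["time_s"],s["tcp_pos"],s["force"])
t=env.grab_frame("top");f=env.grab_frame("scene");w=env.grab_frame("wrist")
cv2.imwrite("pics/t22.png",t);cv2.imwrite("pics/s22.png",f);cv2.imwrite("pics/w22.png",w)
E
```

```text
35.325 [403.38106542  20.83316059 183.52784694] [ 0.27277479 -0.40603462 -0.02684577]
```

View pics/t22.png

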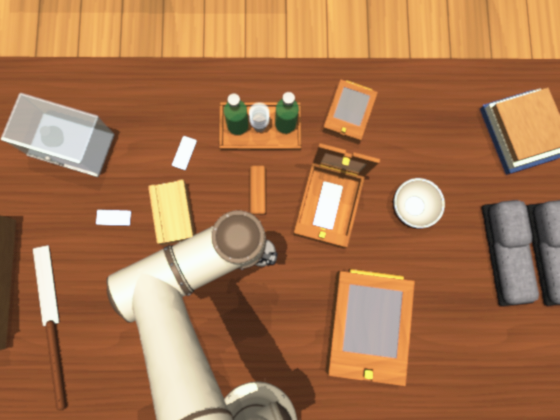

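View pics/s22.png

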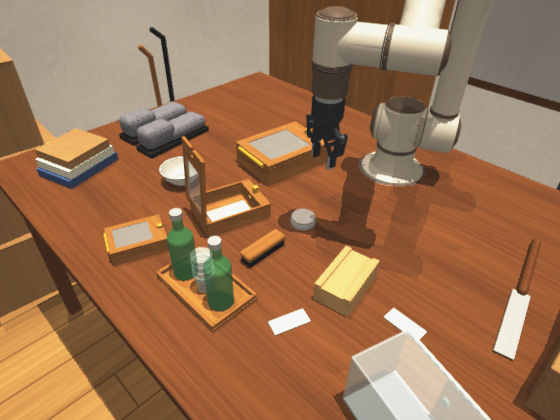

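The tile lies flat in the open case at (327,205) in the top view. The lid stands upright, the stand is empty, and nothing else has moved. The hand is clear.

```bash
python3 -c "
from rig import env
print(env.sign_off())"
```

```text
the job is handed in; nothing more can be done
None
```

The tile now lies flat inside the open case, the lid stands open, and the job was handed in at about 35.5 s of the 72 s allowed.

- **Lid:** I pressed the catch on the middle-sized case (the 190 mm one). The lid came up against the closed fingertips, and I followed it up to its stop over about 8.5 s.
- **Tile:** I pushed it about 46 mm past the front of the stand and gripped it across its width with 35 N. I then laid it in the case and opened the fingers.

**Last checks:** the final top and scene pictures show the tile flat in the hollow, the lid upright and the stand empty. The bottles, glasses, brush, tin and bowl are where they were. The force readings were near zero, and the hand was clear of everything.

**Disagreements:**
- **Fingertip position:** the button contact put the shut fingertips about 19 mm behind the reported TCP, not 11 mm ahead as stated. I used the measured value throughout.
- **Setting down:** the floor contact came about 2 mm higher than I had worked out, and the force reached 11 N. I backed the command off before letting go.

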